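Load the next nested cup into the cam clamp fixture

TASK

Load one steel cup into the cam clamp fixture: swing the cam lever back out of the way, lift only the top cup off the nested stack of steel cups without drawing up the cup beneath it, stand it upright on the fixture's plate against the two pins, and swing the lever round until the cam clamps it tight against both pins. The other cups stay nested and standing where they are, and the oiler, the tin and the V-block are left alone.

Things in the scene. Friction and masses are not known exactly. Their poses are not given: they have to be found in the camera images.
- steel_cup_top: Bright steel cup (120 g), uppermost of a nested stack of three on the bench; the one to load. 40 mm tall, open on top: collar 56 mm outside diameter (bore 47) over its top 14 mm, under it a shoulder and a tapering body, 44 down to 32 mm diameter. Origin: centre of the underside of its base, z along its axis; rim 40 mm above
- steel_cup_next: Steel cup of the same shape, middle one of the stack, stays there. Each cup's shoulder rests on the rim of the cup below, 14 mm higher, so the collars stand directly on one another and only the uppermost 14 mm of the stack belong to the top cup; the top cup's body hangs 26 mm deep in this one with 1.5 mm of play all round
- steel_cup_low: Steel cup of the same shape, the lowest of the stack, standing loose on the bench; stays there. The stack of three is 68 mm tall
- brass_stack: Neighbouring nested stack of four yellow brass cups of the same shape and size, standing loose on the bench, 82 mm tall (14 mm taller than the steel stack), collars 56 mm diameter; origin: centre of its underside. To be left alone, as a whole
- fixture: Cam clamp fixture fixed to the bench: grey plate, x -87 to +47, y -50 to +50 mm, 12 mm thick. Origin under the seat's centre at bench level; x points from the cam over the seat to between the pins, z up. A cup is put down on the seat from above; pins stand at +47 and -47 degrees from +x, the cam at -x, so both y sides are free for fingers
- pins: Two upright steel locating pins of 10 mm diameter, tops 54 mm over the bench, at x = 22.5, y = +24.1 and -24.1 mm in the fixture's frame (this body has the same frame). They touch the cup's collar
- seat (a point): Centre of the smooth oiled seat on the top face of the plate, 12 mm over the bench: where the centre of the cup's base is when its collar touches both pins. Axes as the fixture's
- cam_pivot (a point): Point on the upright axis of the cam lever, 53.5 mm over the bench, at x = -49.6, y = +4.7 mm in the fixture's frame. The axis carries an eccentric disc (40 mm diameter, 5 mm off the axis, 36 to 54 mm over the bench) , oiled, that pushes the cup's collar to the pins; a bolt head on top reaches 67 mm
- cam_lever (a joint): Turn of the lever, rad, counterclockwise from above, 0 (open) to 2.8. Gap between the disc and a cup that touches both pins: 6.8 mm at 0, 4 mm at 1.1, 1.7 mm at 1.55; contact at about 1.9 (beyond, it blocks an empty seat), tight at 2.1 to 2.4. Starts at 2.1 to 2.75, seat empty. Stays where left (about 2 N at the knob moves it; clamping takes 5 to 10 N)
- lever_knob (a point): Middle of the grip of the lever's black upright knob, 79 mm over the bench, 62 mm from the lever's axis; 18 mm diameter from 68 to 90 mm over the bench, top at 93.5 mm. From the axis the knob lies 100 degrees counterclockwise of the fixture's +x at joint 0, and turns with the joint. The bar below it runs 53 to 65 mm over the bench
- oiler: Yellow plastic oiler with a thin bent spout, 52 x 56 mm, 159 mm tall, standing between the stacks and the fixture; body 82 mm tall; the spout leans 28 mm towards its own -y. Origin: centre of its underside. To be left alone
- grease_tin: Flat round tin, 67 mm diameter, 29 mm tall, standing loose on the bench; origin: centre of its underside. To be left alone
- v_block_2: Grey steel V-block, 38 x 40 mm, 35 mm tall, standing loose on the bench; origin: centre of its underside. To be left alone
There are look-alikes about, which are no part of the job. Leave any orange look-alike of the steel_cup_next alone.

How it is judged:
By the outcome, as a careful person would: the job done as asked, in the order asked, and still so for the second after the job is handed in, with the robot touching nothing.
It also fails if it takes over 72 s, if anything falls off the work surface, if the arm or the gripper's body presses on something with over 40 N, if the wrist force passes 120 N, or if a joint passes its speed limit or range.

ROBOT

A 6-joint arm with a two-finger parallel gripper is mounted at the origin on a cart in front of the work surface, level with it; the furniture and walls round the work are solid. World frame = base frame: x ahead of the robot, y to its left, z up, the work surface at z = 0. Lengths are in m, angles in degrees, forces in N, time in s.
With the tool pointing down it reaches from about 0.425 to 1.125 m from the base axis. Payload 14.9 kg.
Tool frame: the origin (TCP) lies on the centre line of the jaws, within the pads' length; the fingertips stand ctrl.tip_reach ahead of it and the grasp point (between the pads) lies 6 mm ahead of it (ctrl.tip_reach is the distance from the TCP to the fingertips, in m); y points along the fingers, z is the direction in which the jaws open and shut, and the axes are right-handed (so a half turn about y gives the same grasp; the last joint's range is limited). The gripper opens to 91 mm and grips with 3 to 60 N. Pads are 32 mm wide; open, the fingers measure 118 mm over their backs; the gripper's body (76 mm by 178 mm) begins 60 mm behind the grasp point.
Start: joints at [72.92, 21.709, 99.362, -0, 58.929, -1.908], TCP at [0.183, 0.676, 0.239] pointing down, gripper open.
Joint ranges: [-158.91, 158.91], [-42.39, 125.64], [0.06, 152.35], [-60.88, 240.88], [17.5, 164.5], [-176.32, 176.32]. Speed limits (degrees/s): [108.29, 108.29, 136.94, 180, 180, 180].

INTERFACE

Orientations are given as a 3x3 rotation matrix whose columns are the frame's x, y, z axes.
In Python, from station import ctrl gives the robot as it stands.
- The arm moves only by the tool step_arm, never from a script. Its arguments are lists of equal length, an entry for each row: "linear": the shift along the tool's x, y, z normalised to -1 to 1, where 1 is 300 mm, a list of three; "delta_rot": the turn, a rotation vector about the tool's x, y, z normalised to -1 to 1, where 1 is 90 degrees, a list of three. A call has 1 to 20 rows; each row is the pose to reach, as a shift and turn from the pose measured when the call began, along the tool's axes at that moment; what a row does not reach only later rows make up. A row lasts 1/12 s, in which the tool goes at most 41.7 mm and 7.16 degrees, less where a joint would pass 70% of its speed; a pose out of reach is approached as far as the arm can. A call with a number of a shift or a turn outside -1 to 1 is refused whole. A call with a gripper value outside its range is refused whole. "jaw" is the closure, from -1 (fully open) to 1 (shut), set as the call begins (left out, the last holds). The fingers move at their own pace and stop on an object; "grip_force" is the grip in N (left out, the last holds). Time passes only in rows, so rows that repeat a pose let the fingers close. It gives the time, the measured TCP pose, the force and the opening at its end, in the units of the state.
- ctrl.get_obs(): the state, without advancing time (a new reading comes with each control period).
- ctrl.grab_frame(name): name is "scene" or "top" or "wrist"; returns a dict with "image" (480x640x3 uint8, red, green, blue), "mtx" (3x3 intrinsics, pixels), "R" (3x3) and "t" (3): a world point X has camera coordinates R X + t. Camera axes: x right, y down, z forward; pixel columns grow to the right and rows downward; lengths in m; the calibration is good to about 2 mm. The wrist camera is an equidistant fisheye: a pixel r from the principal point sees the ray r / f radians off the axis. A picture is of the moment at which its call begins. There is no depth.
- ctrl.finish_job(): hands the job in, once; it reports no verdict.
Trained networks look in a picture, given as the dict that the camera call returned (one of the last four; its "shot" number tells which), for a name from the list of things; names that differ only in an ending like _2 or _b are one class to them, and where a whole thing is asked for, a point or a joint stands for the part that bears it (a point fixed in the world has none). Each returns a list of dicts, best first, with "confidence" (0 to 1); they miss things now and then, are a little off and sometimes report something else, mostly with a low value. They report only what shows in the picture. A call takes as long as a camera call. They do not tell look-alikes from the thing itself.
- ctrl.spot_in(thing, picture): "point" ([x, y, z] in m, in world coordinates, good to about 4 mm: the middle of the surface that is visible of it).
- ctrl.spot_point(thing, picture): "point" ([x, y, z] in m, in world coordinates, good to about 4 mm: a listed point, or the origin of a listed thing).
The state is a dict: "t": time; "q": joint angles; "qd": joint speeds; "joint_torque": joint torques, N m; "tool_pos": TCP position; "orientation": TCP orientation; "ft_force": force on the tool from outside, world axes, zero at the start; "moment": the same for the moment, N m; "opening": finger opening in m.
Only numpy, scipy, OpenCV 4.12 (cv2) and the standard library are available. Lean on these libraries where they do the work, as an engineer would, in place of code of your own. Each camera call takes 0.05 s, during which the arm holds its last target.

## Working session

There is one attempt and no reset: what is moved stays moved. The work goes in short steps, Python scripts to look and compute and a tool call to move; the robot and the scene stay as the last step left them, time stands still between calls to the robot, and variables do not carry over. Pictures are saved under pics/ and viewed, and the job is handed in when it is done.

Besides the shell and the picture viewer there is one more tool, called after "Emit:" as a command line: name --argument value ..., lists and objects as JSON in quotes. step_arm: Moves the arm, as the interface text tells. Scaled input: -1 to 1 covers 300 mm each way for a shift and 90 degrees each way for a turn. Its arguments: {"type":"object","properties":{"linear":{"type":"array","items":{"type":"array","items":{"type":"number"}}},"delta_rot":{"type":"array","items":{"type":"array","items":{"type":"number"}}},"jaw":{"type":"number"},"grip_force":{"type":"number"}},"required":["linear","delta_rot"]}

```bash
mkdir -p pics; ls
python3 - <<'E'
from station import ctrl
import cv2
print(ctrl.get_obs(), ctrl.tip_reach)
for n in ["scene","top","wrist"]:
    f=ctrl.grab_frame(n); cv2.imwrite(f"pics/a_{n}.png",f["image"][:,:,::-1]); print(n,f["mtx"].tolist(),f["R"].tolist(),f["t"].tolist(),f["shot"])
    for th in ["steel_cup_top","steel_cup_next","steel_cup_low","brass_stack","fixture","seat","cam_pivot","lever_knob","oiler","grease_tin","v_block_2"]:
        if n=="wrist" : continue
        r=ctrl.spot_point(th,f)
        print(th,[([round(float(v),4) for v in d["point"]],round(d["confidence"],2)) for d in r[:4]])
E
```

```text
pics
{'t': 0.0, 'q': array([ 7.29206143e+01,  2.17404500e+01,  9.93973294e+01,  5.30139612e-05,
        5.89271843e+01, -1.90698493e+00]), 'qd': array([-0.06890118, -0.02030593,  0.04496023,  0.00629282, -0.03254975,
       -0.0572606 ]), 'joint_torque': array([ 2.22147937e-03, -7.63707590e+01, -4.34374559e+01,  6.51434949e-02,
        4.23585589e-02, -8.26359746e-05]), 'tool_pos': array([0.18308797, 0.6752338 , 0.23824975]), 'orientation': array([[ 9.65142547e-01, -3.33759995e-04,  2.61724575e-01],
       [-2.61724785e-01, -1.08359596e-03,  9.65141939e-01],
       [-3.85220786e-05, -9.99999357e-01, -1.13317782e-03]]), 'ft_force': array([ 0.12132622, -0.38428773, -0.6449196 ]), 'moment': array([-0.03872731,  0.06258252,  0.02030229]), 'opening': 0.09117437046524027} 0.025
scene [[494.90802570274894, 0.0, 320.98996315154955], [0.0, 494.90802570274894, 239.791953441299], [0.0, 0.0, 1.0]] [[0.6351840876348185, -0.7723594114357384, 0.0014540915250336054], [-0.5569057098357574, -0.4592990123203157, -0.6920263344945145], [0.5351609152094858, 0.4387543240222509, -0.7218707903662005]] [-0.33
[... 1578 characters left out ...]
ot [([0.5383, 0.2196, 0.0542], 0.96), ([0.5835, 0.2014, -0.0007], 0.36), ([0.5289, -0.3016, -0.0018], 0.29)]
lever_knob [([0.5014, 0.1644, 0.079], 0.72), ([0.583, 0.2027, 0.0068], 0.18)]
oiler [([0.5903, -0.0266, 0.0009], 0.72)]
grease_tin [([0.3793, 0.0042, -0.0058], 0.77)]
v_block_2 [([0.5265, -0.2997, -0.0046], 0.75)]
wrist [[371.64829954431775, 0.0, 321.15131662615033], [0.0, 371.64829954431775, 239.51259374647438], [0.0, 0.0, 1.0]] [[0.262235440418133, 0.9650039195480804, 9.510810537342452e-05], [0.9275862037894688, -0.25209452189287956, 0.275739345344557], [0.26611352526347115, -0.0722204077006246, -0.9612324403511385]] [-0.7000285941395503, -0.029967680946348257, 0.3914292000110031] 3
```

View pics/a_scene.png

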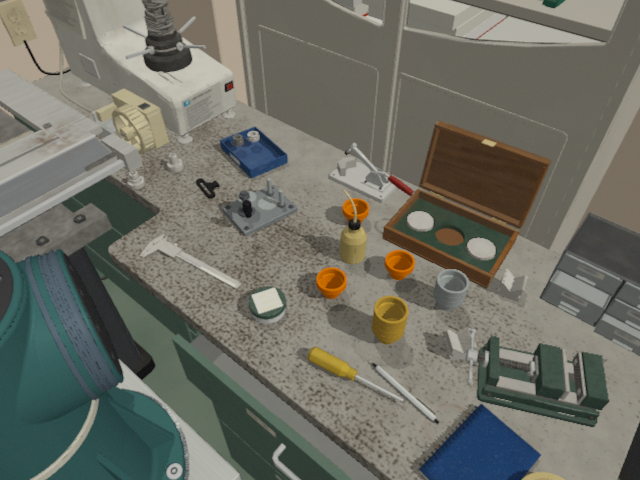

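View pics/a_top.png

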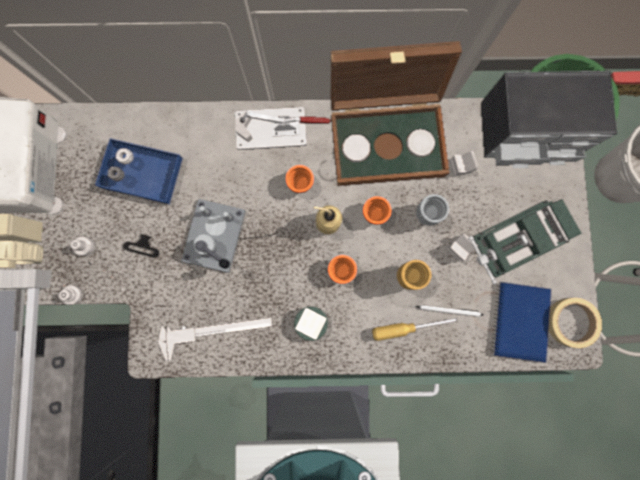

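Run:
```python
import cv2,numpy as np
t=cv2.imread("pics/a_top.png"); s=cv2.imread("pics/a_scene.png")
a=cv2.resize(t[190:285,170:260],None,fx=6,fy=6,interpolation=cv2.INTER_CUBIC)
b=cv2.resize(s[170:240,210:310],None,fx=6,fy=6,interpolation=cv2.INTER_CUBIC)
cv2.imwrite("pics/b1.png",a);cv2.imwrite("pics/b2.png",b)
a=cv2.resize(t[170:290,340:480],None,fx=5,fy=5,interpolation=cv2.INTER_CUBIC)
b=cv2.resize(s[240:350,370:530],None,fx=5,fy=5,interpolation=cv2.INTER_CUBIC)
cv2.imwrite("pics/b3.png",a);cv2.imwrite("pics/b4.png",b)
```

```text
(no output)
```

View pics/b1.png

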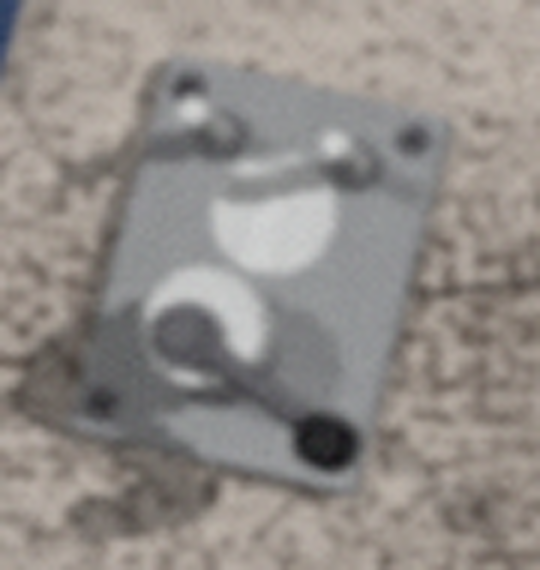

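View pics/b2.png

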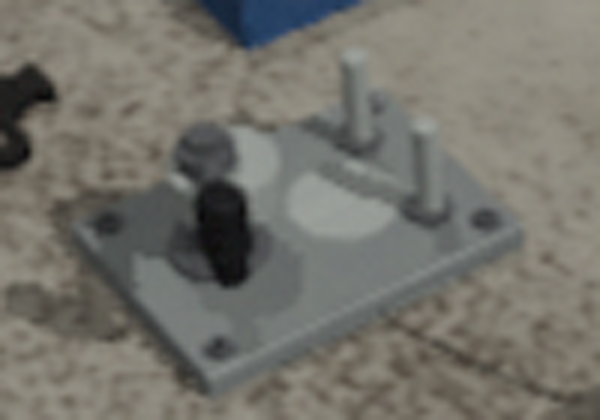

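View pics/b3.png

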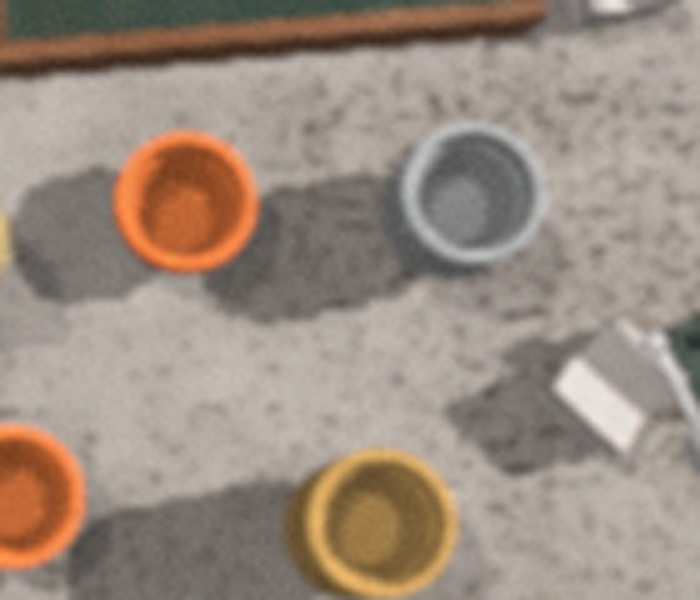

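View pics/b4.png

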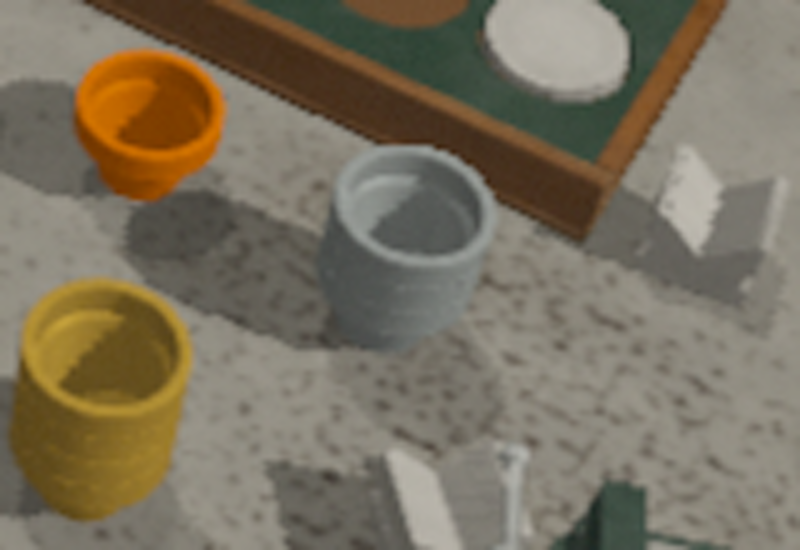

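```bash
cat > h.py <<'E'
import numpy as np
K={"scene":(494.908,320.99,239.792),"top":(443.4703,322.018,239.632)}
Rs={"scene":np.array([[0.6351840876348185, -0.7723594114357384, 0.0014540915250336054], [-0.5569057098357574, -0.4592990123203157, -0.6920263344945145], [0.5351609152094858, 0.4387543240222509, -0.7218707903662005]]),
"top":np.array([[-0.01894529280672848, -0.9997903104158777, 0.007772456432187944], [-0.9910255251047254, 0.017749224469987057, -0.13248914529733116], [0.13232340862965494, -0.01021274836843376, -0.9911539816291879]])}
ts={"scene":np.array([-0.33447441915724563, 0.3435536804727625, 0.7000853428587434]),"top":np.array([-0.007403504529154803, 0.5490703286273975, 0.8475671385276119])}
def proj(n,X):
    c=Rs[n]@np.asarray(X,float)+ts[n]; f,cx,cy=K[n]; return np.array([f*c[0]/c[2]+cx,f*c[1]/c[2]+cy])
def back(n,uv,z):
    f,cx,cy=K[n]; d=Rs[n].T@np.array([(uv[0]-cx)/f,(uv[1]-cy)/f,1]); o=-Rs[n].T@ts[n]
    return o+d*(z-o[2])/d[2]
def fx(p,l):
    x,y,a=p; c,s=np.cos(a),np.sin(a); return np.array([x+c*l[0]-s*l[1],y+s*l[0]+c*l[1],l[2]])
E
python3 - <<'E'
from h import *
from scipy.optimize import least_squares
def cr(x,y,k,ox,oy): return np.array([(x+.5)/k-.5+ox,(y+.5)/k-.5+oy])
T=lambda x,y:cr(x,y,6,170,190); S=lambda x,y:cr(x,y,6,210,170)
obs=[("top",T(160,65),(.047,.05,.012)),("top",T(450,125),(.047,-.05,.012)),("top",T(350,490),(-.087,-.05,.012)),
("top",T(195,112),(.0225,.0241,.054)),("top",T(335,145),(.0225,-.0241,.054)),("top",T(185,335),(-.0496,.0047,.067)),
("scene",S(354,55),(.0225,.0241,.054)),("scene",S(427,125),(.0225,-.0241,.054)),("scene",S(208,135),(-.0496,.0047,.067)),
("scene",S(523,232),(.047,-.05,.012)),("scene",S(212,378),(-.087,-.05,.012)),("scene",S(73,225),(-.087,.05,.012))]
r=lambda p:np.concatenate([proj(n,fx(p,l))-uv for n,uv,l in obs])
o=least_squares(r,[.582,.2,-.2],loss="soft_l1")
print(o.x,np.degrees(o.x[2]));print(r(o.x).reshape(-1,2).round(1))
for cam in("top","scene"):
    q=least_squares(lambda p:np.concatenate([proj(n,fx(p,l))-uv for n,uv,l in obs if n==cam]),[.582,.2,-.2]).x;print(cam,q,np.degrees(q[2]))
pv=fx(o.x,(-.0496,.0047,.079));print("pivot",pv)
for k in(back("top",T(328,442),.0935),back("scene",S(220,190),.0935)):
    d=k-pv; print("knob",k,np.hypot(*d[:2]),"joint",np.degrees(np.arctan2(d[1],d[0])-o.x[2])-100+360)
print("cup",back("top",cr(473,194,5,340,170),.068),back("scene",cr(414,207,5,370,240),.068))
print("brass",back("top",cr(382,525,5,340,170),.082),back("scene",cr(105,350,5,370,240),.082))
print("orange",back("top",cr(186,202,5,340,170),.04))
E
```

```text
[ 0.58359939  0.20024744 -0.23832106] -13.654791156644887
[[ 1.6 -1.2]
 [ 0.2 -0.8]
 [ 1.   1.8]
 [-0.4  1. ]
 [ 0.   0.7]
 [-0.2  0.7]
 [-0.  -0.3]
 [ 0.  -0.5]
 [-0.2 -0.7]
 [ 1.  -1.9]
 [ 0.  -0.1]
 [-0.4 -0.6]]
top [ 0.58436478  0.20091245 -0.23520351] -13.476168350198487
scene [ 0.58199391  0.19862312 -0.24836005] -14.229982502215428
pivot [0.53651083 0.21652374 0.079     ]
knob [0.50045331 0.16453026 0.0935    ] 0.06327295913131825 joint 148.91345556641497
knob [0.49866168 0.16745133 0.0935    ] 0.06197305624255673 joint 146.01208639181525
cup [ 0.6019914  -0.23644535  0.068     ] [ 0.59923071 -0.23823679  0.068     ]
brass [ 0.47353237 -0.19186768  0.082     ] [ 0.4700003  -0.19343571  0.082     ]
orange [ 0.60636506 -0.1284837   0.04      ]
```

```bash
cat >> h.py <<'E'
def rel(o,P,jaw=None,scale=True):
    """target TCP P, jaw angle deg -> normalised linear, delta_rot (tool kept plumb)"""
    from scipy.spatial.transform import Rotation as Ro
    R=np.array(o["orientation"]); p=np.array(o["tool_pos"])
    if jaw is None: jaw=np.degrees(np.arctan2(R[1,2],R[0,2]))
    a=np.radians(jaw); T=np.array([[np.sin(a),0,np.cos(a)],[-np.cos(a),0,np.sin(a)],[0,-1,0]])
    return (R.T@(np.array(P)-p)/.3).round(4).tolist(),(Ro.from_matrix(R.T@T).as_rotvec()/(np.pi/2)).round(4).tolist()
E
python3 - <<'E'
from h import *
from station import ctrl
o=ctrl.get_obs();print(o["t"])
print(rel(o,(.36,.43,.24),144)); print(rel(o,(.30,.46,.24),144))
f=ctrl.grab_frame("wrist");print((-f["R"].T@f["t"]),f["R"][2])
E
```

```text
1.25
([0.783, -0.0036, -0.6359], [0.0, -0.7686, -0.0])
([0.5638, -0.0036, -0.5917], [0.0, -0.7686, -0.0])
[0.1072053  0.69624475 0.38458372] [ 0.26611335 -0.0722213  -0.96123242]
```

Emit:
step_arm --linear '[[0.783,0,-0.636],[0.783,0,-0.636],[0.783,0,-0.636],[0.783,0,-0.636],[0.783,0,-0.636],[0.783,0,-0.636],[0.783,0,-0.636],[0.783,0,-0.636],[0.783,0,-0.636],[0.783,0,-0.636],[0.783,0,-0.636]]' --delta_rot '[[0,-0.77,0],[0,-0.77,0],[0,-0.77,0],[0,-0.77,0],[0,-0.77,0],[0,-0.77,0],[0,-0.77,0],[0,-0.77,0],[0,-0.77,0],[0,-0.77,0],[0,-0.77,0]]' --jaw -0.2

```text
t: 2.22
tool_pos: [0.3604, 0.4297, 0.2391]
orientation: [[0.583, 0.0, -0.813], [0.813, 0.0, 0.583], [0.0, -1.0, -0.0]]
ft_force: [-0.6, 0.4, -0.3]
opening: 0.055
```

Run:
```python
from h import *
from station import ctrl
import cv2
o=ctrl.get_obs();print(o["t"],o["tool_pos"],o["opening"],o["q"])
print(rel(o,(.4995,.166,.19),144))
f=ctrl.grab_frame("wrist");cv2.imwrite("pics/c.png",f["image"][:,:,::-1]);np.savez("c.npz",R=f["R"],t=f["t"],K=f["mtx"])
```

```text
2.2167 [0.36035665 0.42966555 0.2391301 ] 0.05502804184746039 [ 4.76323278e+01  9.20909368e+00  1.15622346e+02  3.11386228e-04
  5.51483607e+01 -9.67286708e+01]
([-0.4441, 0.1636, -0.889], [0.0, 0.004, 0.0002])
```

View pics/c.png

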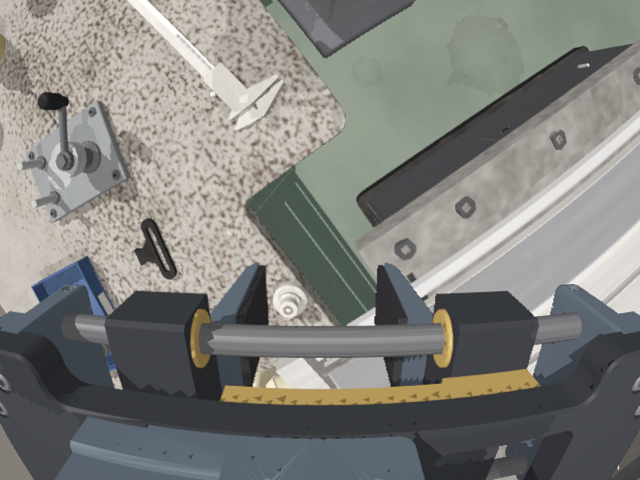

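Emit:
step_arm --linear '[[-0.444,0.16,-0.889],[-0.444,0.16,-0.889],[-0.444,0.16,-0.889],[-0.444,0.16,-0.889],[-0.444,0.16,-0.889],[-0.444,0.16,-0.889],[-0.444,0.16,-0.889],[-0.444,0.16,-0.889],[-0.444,0.16,-0.889],[-0.444,0.16,-0.889]]' --delta_rot '[[0,0,0],[0,0,0],[0,0,0],[0,0,0],[0,0,0],[0,0,0],[0,0,0],[0,0,0],[0,0,0],[0,0,0]]'

```text
t: 3.1
tool_pos: [0.4976, 0.1655, 0.191]
orientation: [[0.591, -0.0, -0.807], [0.807, 0.0, 0.591], [0.0, -1.0, 0.0]]
ft_force: [-0.9, 0.4, 0.2]
opening: 0.0547
```

Run:
```python
from h import *
from station import ctrl
import cv2
o=ctrl.get_obs();print(o["t"],o["tool_pos"],o["opening"],o["q"])
f=ctrl.grab_frame("wrist");cv2.imwrite("pics/d.png",f["image"][:,:,::-1]);np.savez("d.npz",R=f["R"],t=f["t"],K=f["mtx"])
print(rel(o,(.4995,.166,.093),144))
for th in("lever_knob","cam_pivot","seat","fixture"): print(th,[(d["point"],d["confidence"]) for d in ctrl.spot_point(th,f)])
```

```text
3.1 [0.49759242 0.16554974 0.19098606] 0.054712497284827445 [ 1.58482265e+01  9.82163936e+00  1.20996864e+02  2.15510186e-02
  4.91881598e+01 -1.27970266e+02]
([0.0049, 0.3266, -0.0043], [-0.0002, -0.0022, 0.0001])
lever_knob [([0.5032, 0.1693, 0.079], 0.92)]
cam_pivot [([0.5327, 0.2169, 0.0548], 0.58)]
seat [([0.5826, 0.2006, 0.0084], 0.87)]
fixture [([0.5838, 0.2042, 0.0005], 0.79)]
```

View pics/d.png

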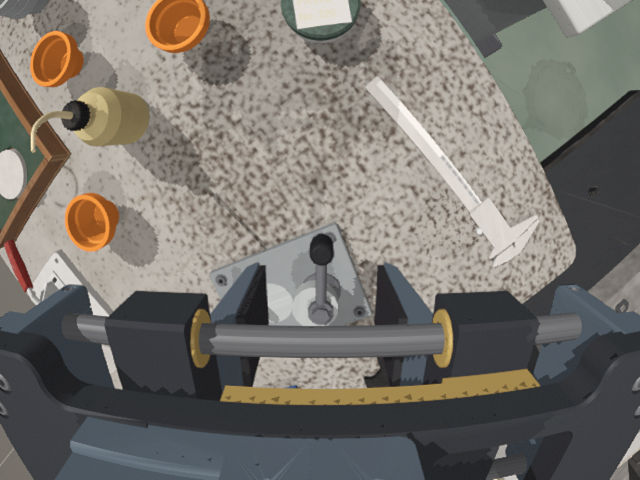

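```bash
cat >> h.py <<'E'
def fproj(d,X):
    c=d["R"]@np.asarray(X,float)+d["t"]; th=np.arctan2(np.hypot(c[0],c[1]),c[2]); ph=np.arctan2(c[1],c[0]); f=d["K"][0,0]
    return np.array([d["K"][0,2]+f*th*np.cos(ph),d["K"][1,2]+f*th*np.sin(ph)])
def fback(d,uv,z):
    v=np.array([uv[0]-d["K"][0,2],uv[1]-d["K"][1,2]]);r=np.hypot(*v);th=r/d["K"][0,0]
    ray=d["R"].T@np.array([np.sin(th)*v[0]/r,np.sin(th)*v[1]/r,np.cos(th)]); o=-d["R"].T@d["t"]; return o+ray*(z-o[2])/ray[2]
E
python3 - <<'E'
from h import *
import cv2
d=np.load("d.npz"); im=cv2.imread("pics/d.png")
p=(.5835,.2002,np.radians(-13.8))
pts=[fx(p,l) for l in [(.047,.05,.012),(.047,-.05,.012),(-.087,-.05,.012),(-.087,.05,.012),(-.0496,.0047,.067)]]+[np.array([.4985,.166,.0935])]
big=cv2.resize(im[190:370,190:400],None,fx=3.5,fy=3.5,interpolation=cv2.INTER_CUBIC)
for X in pts:
    u=(fproj(d,X)-[190,190])*3.5; cv2.drawMarker(big,tuple(int(v) for v in u),(0,0,255),0,12,1)
cv2.imwrite("pics/d2.png",big)
E
```

```text
(no output)
```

View pics/d2.png

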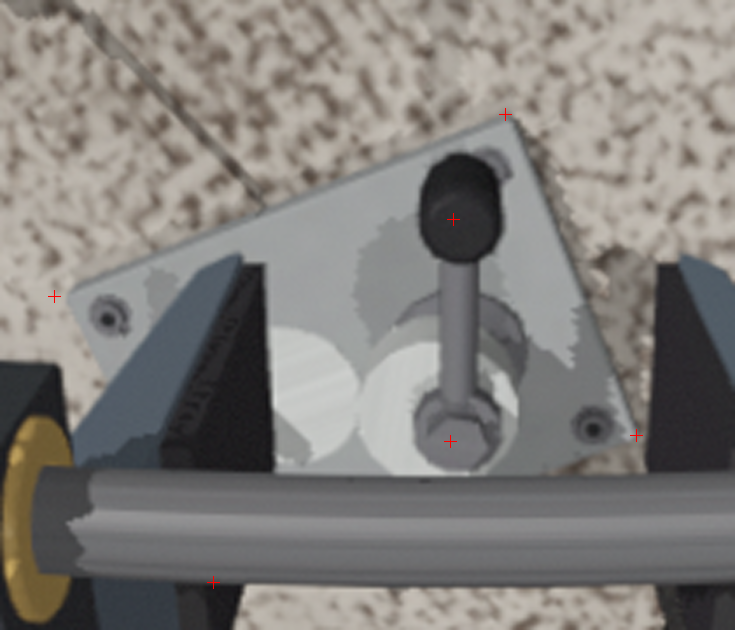

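Run:
```python
from h import *
from scipy.optimize import least_squares
d=np.load("d.npz"); W=lambda x,y:np.array([x/3.5+190,y/3.5+190])
obs=[(W(72,289),(.047,-.05,.012)),(W(510,117),(-.087,-.05,.012)),(W(637,432),(-.087,.05,.012)),(W(455,443),(-.0496,.0047,.067))]
r=lambda p:np.concatenate([fproj(d,fx(p,l))-uv for uv,l in obs])
o=least_squares(r,[.582,.2,-.2]);print(o.x,np.degrees(o.x[2]),r(o.x).round(1))
pv=fx(o.x,(-.0496,.0047,.079));k=fback(d,W(461,225),.0935);dd=k-pv
print(pv,k,np.hypot(*dd[:2]),np.degrees(np.arctan2(dd[1],dd[0]))+360-np.degrees(o.x[2])-100)
```

```text
[ 0.58189042  0.20042563 -0.2518351 ] -14.429088374223056 [-3.5  0.8  1.1 -0.7  1.1  1.3  0.8 -0.6]
[0.53502612 0.21733679 0.079     ] [0.49798162 0.16788866 0.0935    ] 0.061785210471068774 147.59005687688457
```

Emit:
step_arm --linear '[[0.005,0.1,0.001],[0.005,0.2,0.001],[0.005,0.3,0.001],[0.005,0.325,0.001],[0.005,0.325,0.001]]' --delta_rot '[[0,0,0],[0,0,0],[0,0,0],[0,0,0],[0,0,0]]'

```text
t: 3.77
tool_pos: [0.4965, 0.1682, 0.0922]
orientation: [[0.586, -0.003, -0.81], [0.81, -0.001, 0.586], [-0.002, -1.0, 0.002]]
ft_force: [-0.4, 0.0, -0.5]
opening: 0.0546
```

Emit:
step_arm --linear '[[0,0,0],[0,0,0],[0,0,0],[0,0,0],[0,0,0],[0,0,0]]' --delta_rot '[[0,0,0],[0,0,0],[0,0,0],[0,0,0],[0,0,0],[0,0,0]]' --jaw 1 --grip_force 8

```text
t: 4.27
tool_pos: [0.497, 0.1682, 0.0929]
orientation: [[0.586, -0.002, -0.81], [0.81, -0.001, 0.586], [-0.002, -1.0, 0.001]]
ft_force: [0.9, -1.2, 1.0]
opening: 0.0176
```

Run:
```python
from h import *
from station import ctrl
o=ctrl.get_obs();print(o["t"],o["tool_pos"],o["opening"],o["ft_force"],o["orientation"][:,2])
# arc rows
p=o["tool_pos"];pv=np.array([.5355,.2169]);r0=p[:2]-pv;a0=np.arctan2(r0[1],r0[0]);print(np.hypot(*r0),np.degrees(a0)+360)
jaw0=np.degrees(np.arctan2(o["orientation"][1,2],o["orientation"][0,2]))
for k,dg in enumerate(range(7,141,7)):
    b=a0-np.radians(dg); R=.062
    print(dg,*rel(o,(pv[0]+R*np.cos(b),pv[1]+R*np.sin(b),.093),jaw0-dg))
```

```text
4.2667 [0.49698046 0.16820539 0.09285592] 0.017649310945933323 [ 0.89312607 -1.23668241  1.04427332] [-0.81016779  0.58619667  0.0012706 ]
0.06208800199314297 231.6544833696296
7 [0.0029, -0.0005, 0.0251] [-0.0007, 0.0778, -0.001]
14 [0.0086, -0.0004, 0.0497] [-0.0007, 0.1556, -0.0011]
21 [0.0172, -0.0004, 0.0734] [-0.0006, 0.2333, -0.0011]
28 [0.0286, -0.0004, 0.0959] [-0.0006, 0.3111, -0.0012]
35 [0.0427, -0.0004, 0.1168] [-0.0005, 0.3889, -0.0012]
42 [0.0593, -0.0004, 0.1359] [-0.0004, 0.4667, -0.0012]
49 [0.078, -0.0004, 0.1528] [-0.0003, 0.5444, -0.0013]
56 [0.0987, -0.0004, 0.1673] [-0.0003, 0.6222, -0.0013]
63 [0.1209, -0.0004, 0.1791] [-0.0002, 0.7, -0.0013]
70 [0.1445, -0.0005, 0.1882] [-0.0001, 0.7778, -0.0014]
77 [0.169, -0.0005, 0.1943] [-0.0, 0.8556, -0.0014]
84 [0.194, -0.0005, 0.1974] [0.0001, 0.9333, -0.0014]
91 [0.2192, -0.0006, 0.1974] [0.0002, 1.0111, -0.0014]
98 [0.2443, -0.0006, 0.1944] [0.0002, 1.0889, -0.0014]
105 [0.2688, -0.0007, 0.1883] [0.0003, 1.1667, -0.0014]
112 [0.2923, -0.0007, 0.1792] [0.0004, 1.2444, -0.0014]
119 [0.3146, -0.0008, 0.1674] [0.0005, 1.3222, -0.0014]
126 [0.3353, -0.0008, 0.153] [0.0006, 1.4, -0.0014]
133 [0.3541, -0.0009, 0.1361] [0.0007, 1.4778, -0.0014]
140 [0.3706, -0.0009, 0.1171] [0.0009, 1.5556, -0.0014]
```

Emit:
step_arm --linear '[[0.003,0,0.025],[0.009,0,0.05],[0.017,0,0.073],[0.029,0,0.096],[0.043,0,0.117],[0.059,0,0.136],[0.078,0,0.153],[0.099,0,0.167],[0.121,0,0.179],[0.1445,0,0.188],[0.1445,0,0.188]]' --delta_rot '[[0,0.078,0],[0,0.156,0],[0,0.233,0],[0,0.311,0],[0,0.389,0],[0,0.467,0],[0,0.544,0],[0,0.622,0],[0,0.7,0],[0,0.778,0],[0,0.778,0]]'

```text
t: 5.18
tool_pos: [0.4765, 0.2372, 0.0929]
orientation: [[0.96, -0.003, 0.28], [-0.28, -0.0, 0.96], [-0.002, -1.0, -0.001]]
ft_force: [-2.4, 3.2, 2.3]
opening: 0.0175
```

Run:
```python
from h import *
from station import ctrl
o=ctrl.get_obs();print(o["t"],o["tool_pos"],o["opening"],o["ft_force"],o["q"])
p=o["tool_pos"];pv=np.array([.5355,.2169]);r0=p[:2]-pv;a0=np.arctan2(r0[1],r0[0]);print(np.hypot(*r0),np.degrees(a0))
jaw0=np.degrees(np.arctan2(o["orientation"][1,2],o["orientation"][0,2]));print(jaw0)
for k,dg in enumerate(range(7,78,7)):
    b=a0-np.radians(dg); R=.062
    print(dg,*rel(o,(pv[0]+R*np.cos(b),pv[1]+R*np.sin(b),.093),jaw0-dg))
```

```text
5.1833 [0.47650764 0.23715163 0.09289886] 0.017464365677238785 [-2.35791856  3.23298009  2.29133268] [ 2.39317224e+01  2.00988073e+01  1.21452575e+02  6.38113259e-02
  3.85954110e+01 -4.98651304e+01]
0.06237168421874181 161.05303963783888
73.74700608687289
7 [0.004, -0.0004, 0.025] [0.0008, 0.0778, -0.0015]
14 [0.0097, -0.0004, 0.0496] [0.0009, 0.1556, -0.0014]
21 [0.0184, -0.0005, 0.0733] [0.001, 0.2333, -0.0014]
28 [0.03, -0.0005, 0.0957] [0.0011, 0.3111, -0.0013]
35 [0.0441, -0.0006, 0.1166] [0.0012, 0.3889, -0.0013]
42 [0.0608, -0.0006, 0.1356] [0.0012, 0.4667, -0.0012]
49 [0.0796, -0.0007, 0.1524] [0.0013, 0.5444, -0.0011]
56 [0.1003, -0.0008, 0.1668] [0.0014, 0.6222, -0.0011]
63 [0.1226, -0.0008, 0.1786] [0.0015, 0.7, -0.001]
70 [0.1462, -0.0009, 0.1875] [0.0016, 0.7778, -0.0009]
77 [0.1707, -0.001, 0.1936] [0.0016, 0.8556, -0.0008]
```

Emit:
step_arm --linear '[[0.004,0,0.025],[0.01,0,0.05],[0.018,0,0.073],[0.03,0,0.096],[0.044,0,0.117],[0.061,0,0.136],[0.08,0,0.152],[0.1,0,0.167],[0.123,0,0.179],[0.146,0,0.1875],[0.146,0,0.1875]]' --delta_rot '[[0,0.078,0],[0,0.156,0],[0,0.233,0],[0,0.311,0],[0,0.389,0],[0,0.467,0],[0,0.544,0],[0,0.622,0],[0,0.7,0],[0,0.778,0],[0,0.778,0]]'

```text
t: 6.1
tool_pos: [0.5353, 0.2795, 0.0928]
orientation: [[0.061, -0.002, 0.998], [-0.998, 0.001, 0.061], [-0.001, -1.0, -0.002]]
ft_force: [1.6, 7.9, -5.1]
opening: 0.0175
```

Emit:
step_arm --linear '[[0,0,0],[0,0,0],[0,0,0]]' --delta_rot '[[0,0,0],[0,0,0],[0,0,0]]' --jaw -0.2

```text
t: 6.35
tool_pos: [0.5353, 0.2792, 0.0929]
orientation: [[0.064, -0.002, 0.998], [-0.998, 0.001, 0.064], [-0.001, -1.0, -0.002]]
ft_force: [-0.7, -0.6, -0.4]
opening: 0.0346
```

Emit:
step_arm --linear '[[0,-0.1,0],[0,-0.2,0],[0,-0.35,0],[0,-0.5,0],[0,-0.55,0],[0,-0.55,0]]' --delta_rot '[[0,0,0],[0,0,0],[0,0,0],[0,0,0],[0,0,0],[0,0,0]]' --jaw -1

```text
t: 6.85
tool_pos: [0.5376, 0.2798, 0.2637]
orientation: [[0.066, 0.006, 0.998], [-0.998, 0.004, 0.066], [-0.004, -1.0, 0.006]]
ft_force: [0.6, 0.2, 0.9]
opening: 0.0746
```

Run:
```python
from h import *
from station import ctrl
import cv2
o=ctrl.get_obs();print(o["t"],o["tool_pos"],o["opening"],o["ft_force"],o["q"],o["orientation"])
f=ctrl.grab_frame("top");cv2.imwrite("pics/e.png",cv2.resize(f["image"][150:330,150:390,::-1],None,fx=3.3,fy=3.3))
f=ctrl.grab_frame("wrist");cv2.imwrite("pics/e2.png",f["image"][:,:,::-1]);np.savez("e2.npz",R=f["R"],t=f["t"],K=f["mtx"])
```

```text
6.85 [0.53758357 0.27979365 0.26368609] 0.07461630097451939 [0.5822681  0.21356714 0.88140507] [2.52591625e+01 1.15485887e+01 1.09889964e+02 9.61669525e-02
 5.81732330e+01 2.14445929e+01] [[ 0.06565977  0.00551977  0.9978268 ]
 [-0.9978348   0.00418121  0.06563717]
 [-0.00380982 -0.99997602  0.00578236]]
```

View pics/e2.png

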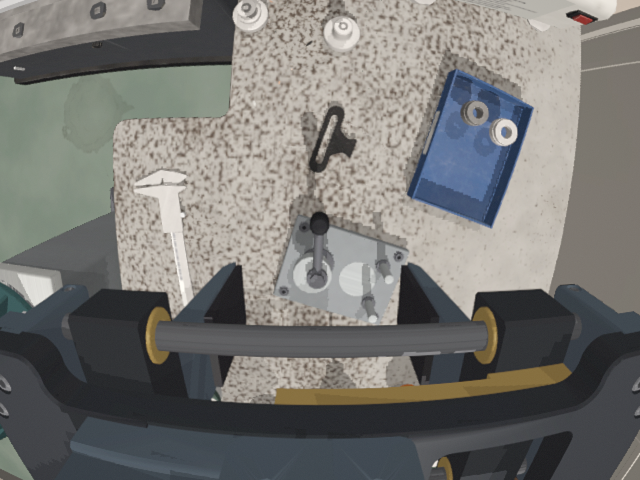

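Run:
```python
from h import *
import cv2
d=np.load("e2.npz"); im=cv2.imread("pics/e2.png")
p=(.5825,.2003,np.radians(-14))
big=cv2.resize(im[195:335,260:420],None,fx=5,fy=5,interpolation=cv2.INTER_CUBIC)
for l in [(.047,.05,.012),(.047,-.05,.012),(-.087,-.05,.012),(-.087,.05,.012),(-.0496,.0047,.067),(.0225,.0241,.054),(.0225,-.0241,.054),(0,0,.012)]:
    u=(fproj(d,fx(p,l))-[260,195])*5+2; cv2.drawMarker(big,tuple(int(v) for v in u),(0,0,255),0,12,1); print(l,u.round())
cv2.imwrite("pics/e3.png",big)
```

```text
(0.047, 0.05, 0.012) [751. 285.]
(0.047, -0.05, 0.012) [596. 658.]
(-0.087, -0.05, 0.012) [ 62. 508.]
(-0.087, 0.05, 0.012) [184. 108.]
(-0.0496, 0.0047, 0.067) [283. 438.]
(0.0225, 0.0241, 0.054) [644. 427.]
(0.0225, -0.0241, 0.054) [563. 624.]
(0, 0, 0.012) [485. 424.]
```

View pics/e3.png

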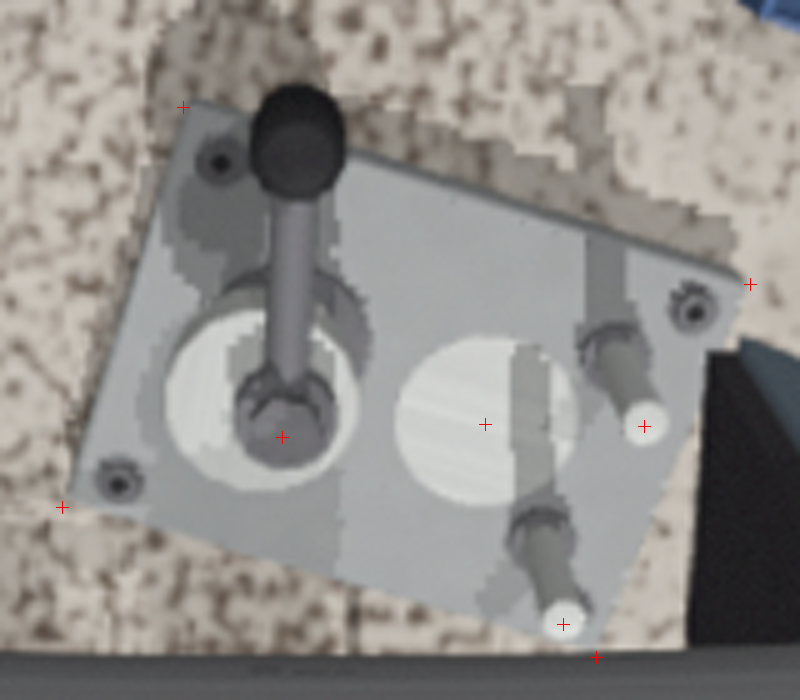

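Run:
```python
from h import *
from station import ctrl
o=ctrl.get_obs()
print(rel(o,(.56,.0,.26),76))
```

```text
([0.933, -0.006, 0.0203], [-0.0006, -0.8029, -0.0008])
```

Emit:
step_arm --linear '[[0.933,0,0.02],[0.933,0,0.02],[0.933,0,0.02],[0.933,0,0.02],[0.933,0,0.02],[0.933,0,0.02],[0.933,0,0.02],[0.933,0,0.02],[0.933,0,0.02],[0.933,0,0.02],[0.933,0,0.02]]' --delta_rot '[[0,-0.8,0],[0,-0.8,0],[0,-0.8,0],[0,-0.8,0],[0,-0.8,0],[0,-0.8,0],[0,-0.8,0],[0,-0.8,0],[0,-0.8,0],[0,-0.8,0],[0,-0.8,0]]'

```text
t: 7.87
tool_pos: [0.5589, -0.0006, 0.2562]
orientation: [[0.971, -0.003, 0.239], [-0.239, 0.002, 0.971], [-0.003, -1.0, 0.001]]
ft_force: [0.3, -0.9, 0.7]
opening: 0.0908
```

Run:
```python
from h import *
from station import ctrl
o=ctrl.get_obs();print(o["tool_pos"],o["opening"])
print(rel(o,(.6005,-.237,.2),76))
```

```text
[ 5.58880834e-01 -5.56989813e-04  2.56216493e-01] 0.0908103259242561
([0.3239, 0.1857, -0.7322], [-0.0005, 0.0017, -0.0021])
```

Emit:
step_arm --linear '[[0.054,0,-0.12],[0.108,0,-0.24],[0.162,0,-0.36],[0.216,0,-0.48],[0.27,0,-0.6],[0.324,0.05,-0.732],[0.324,0.186,-0.732],[0.324,0.186,-0.732],[0.324,0.186,-0.732],[0.324,0.186,-0.732]]' --delta_rot '[[0,0,0],[0,0,0],[0,0,0],[0,0,0],[0,0,0],[0,0,0],[0,0,0],[0,0,0],[0,0,0],[0,0,0]]'

```text
t: 8.7
tool_pos: [0.6003, -0.2362, 0.1999]
orientation: [[0.971, -0.004, 0.238], [-0.238, 0.002, 0.971], [-0.005, -1.0, 0.001]]
ft_force: [-0.8, -0.8, 0.6]
opening: 0.0913
```

Run:
```python
from h import *
from station import ctrl
import cv2
o=ctrl.get_obs();print(o["t"],o["tool_pos"],o["opening"],o["orientation"])
f=ctrl.grab_frame("wrist");im=f["image"][:,:,::-1].copy();d=dict(R=f["R"],t=f["t"],K=f["mtx"]);np.savez("g.npz",**d);cv2.imwrite("pics/g.png",im)
c=(.6005,-.237)
u=[fproj(d,(c[0]+.028*np.cos(a),c[1]+.028*np.sin(a),.068)) for a in np.linspace(0,6.28,40)]
x0,y0=(np.mean(u,0)-[70,60]).astype(int);x0=max(0,x0);y0=max(0,y0);print(x0,y0)
big=cv2.resize(im[y0:y0+120,x0:x0+140],None,fx=5,fy=5,interpolation=cv2.INTER_CUBIC)
cv2.imwrite("pics/g3.png",big)
for q in u: cv2.circle(big,tuple(int(v) for v in (q-[x0,y0])*5+2),1,(0,0,255),-1)
cv2.imwrite("pics/g2.png",big)
```

```text
8.7 [ 0.60027223 -0.2362244   0.19989357] 0.09134303420569526 [[ 0.97113847 -0.00439047  0.23847598]
 [-0.23846831  0.00220277  0.97114778]
 [-0.0047891  -0.99998794  0.0010922 ]]
250 180
```

View pics/g.png

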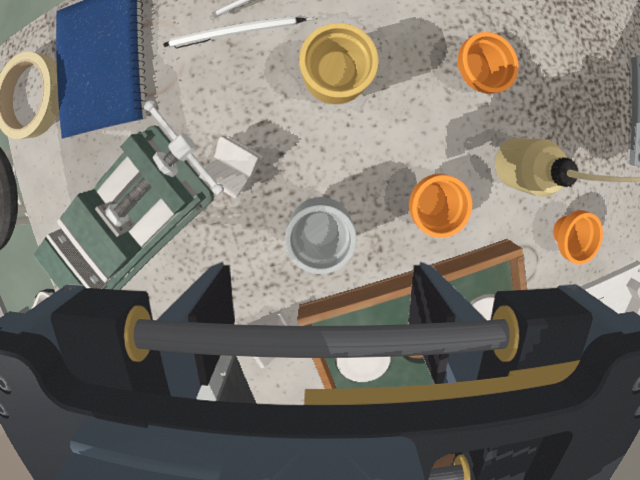

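View pics/g2.png

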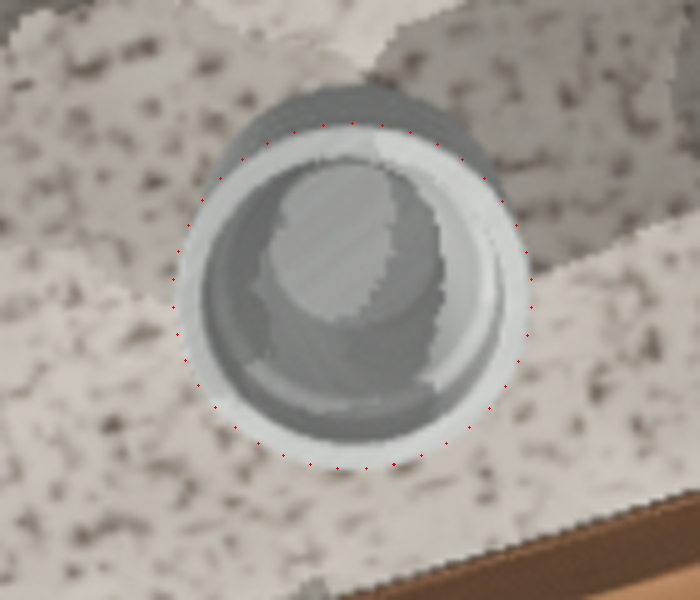

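Run:
```python
from h import *
from station import ctrl
o=ctrl.get_obs()
print(rel(o,(.5976,-.2363,.083),76))
```

```text
([-0.0094, 0.3931, -0.003], [-0.0005, 0.0025, -0.0018])
```

Emit:
step_arm --linear '[[-0.009,0.1,-0.003],[-0.009,0.2,-0.003],[-0.009,0.3,-0.003],[-0.009,0.36,-0.003],[-0.009,0.393,-0.003],[-0.009,0.393,-0.003]]' --delta_rot '[[0,0.002,-0.002],[0,0.002,-0.002],[0,0.002,-0.002],[0,0.002,-0.002],[0,0.002,-0.002],[0,0.002,-0.002]]'

```text
t: 9.25
tool_pos: [0.5976, -0.2355, 0.0825]
orientation: [[0.971, -0.001, 0.24], [-0.24, 0.001, 0.971], [-0.001, -1.0, 0.001]]
ft_force: [-0.1, 0.1, 0.1]
opening: 0.0917
```

Run:
```python
from h import *
from station import ctrl
import cv2
o=ctrl.get_obs();print(o["tool_pos"],o["opening"],o["ft_force"],o["orientation"])
print(rel(o,(.5976,-.2363,.082),76))
f=ctrl.grab_frame("scene");im=f["image"][:,:,::-1]
cv2.imwrite("pics/i.png",cv2.resize(im[200:350,370:530],None,fx=4,fy=4,interpolation=cv2.INTER_CUBIC))
```

```text
[ 0.59755947 -0.23545923  0.08249751] 0.09165274001198362 [-0.10650512  0.14203776  0.12403181] [[ 9.70750108e-01 -6.71924116e-04  2.40091184e-01]
 [-2.40090350e-01  1.12774722e-03  9.70749892e-01]
 [-9.23032427e-04 -9.99999138e-01  9.33438237e-04]]
([0.0008, 0.0017, -0.0027], [-0.0006, 0.0012, -0.0006])
```

View pics/i.png

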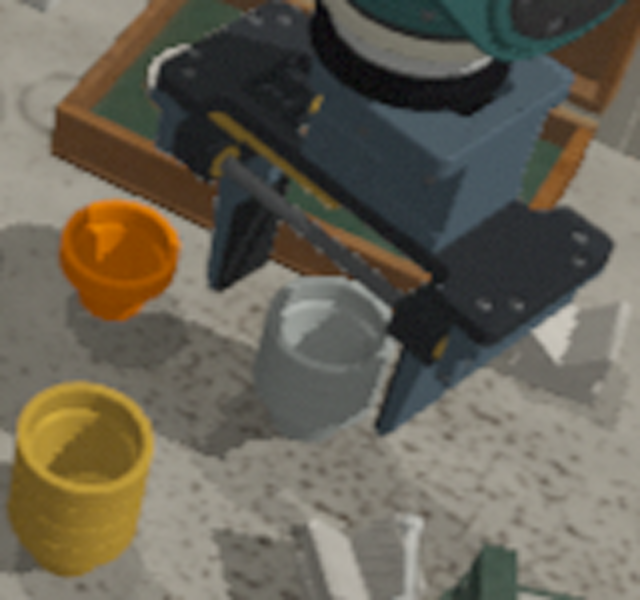

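Emit:
step_arm --linear '[[0,0,-0.003],[0,0,-0.003],[0,0,-0.003],[0,0,-0.003],[0,0,-0.003],[0,0,-0.003],[0,0,-0.003],[0,0,-0.003]]' --delta_rot '[[0,0,0],[0,0,0],[0,0,0],[0,0,0],[0,0,0],[0,0,0],[0,0,0],[0,0,0]]' --jaw 1 --grip_force 20

```text
t: 9.97
tool_pos: [0.5982, -0.2368, 0.0841]
orientation: [[0.971, 0.001, 0.24], [-0.24, 0.0, 0.971], [0.001, -1.0, 0.001]]
ft_force: [-0.5, 1.6, 4.3]
opening: 0.0552
```

Run:
```python
from h import *
from station import ctrl
o=ctrl.get_obs();print(o["tool_pos"],o["opening"],o["ft_force"],o["moment"])
```

```text
[ 0.59821202 -0.23679467  0.08412518] 0.05516061287751024 [-0.4618368   1.57730799  4.28668607] [ 0.40655387 -0.03773471  0.01519476]
```

Emit:
step_arm --linear '[[0,-0.01,0],[0,-0.02,0],[0,-0.03,0],[0,-0.04,0],[0,-0.05,0],[0,-0.05,0]]' --delta_rot '[[0,0,0],[0,0,0],[0,0,0],[0,0,0],[0,0,0],[0,0,0]]'

```text
t: 10.47
tool_pos: [0.5985, -0.2369, 0.0998]
orientation: [[0.971, 0.002, 0.24], [-0.24, 0.0, 0.971], [0.002, -1.0, 0.001]]
ft_force: [0.1, -0.5, -0.5]
opening: 0.0551
```

Run:
```python
from h import *
from station import ctrl
import cv2
o=ctrl.get_obs();print(o["t"],o["tool_pos"],o["opening"],o["ft_force"],o["moment"])
f=ctrl.grab_frame("scene");im=f["image"][:,:,::-1]
cv2.imwrite("pics/j.png",cv2.resize(im[240:330,400:520],None,fx=6,fy=6,interpolation=cv2.INTER_CUBIC))
```

```text
10.4667 [ 0.59846552 -0.23692476  0.09981992] 0.05510503698380941 [ 0.08262114 -0.54965964 -0.48291365] [-0.02072906  0.00293029 -0.00105986]
```

View pics/j.png

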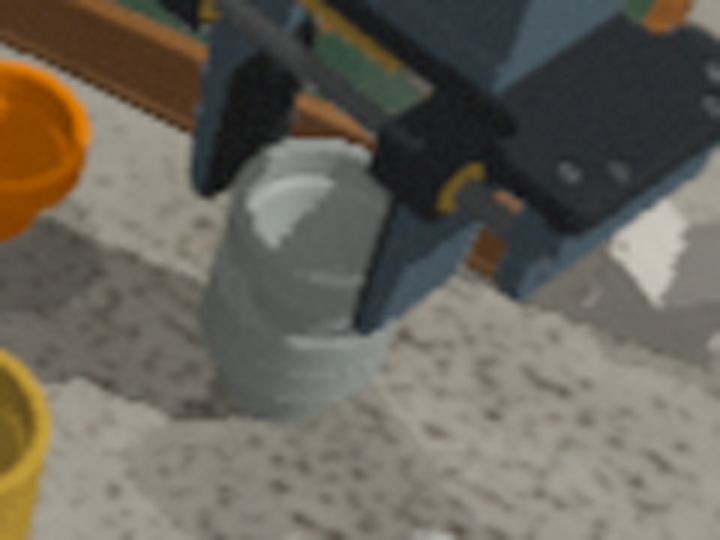

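Emit:
step_arm --linear '[[0,-0.015,0],[0,-0.03,0],[0,-0.045,0],[0,-0.06,0],[0,-0.075,0],[0,-0.09,0],[0,-0.1,0],[0,-0.1,0]]' --delta_rot '[[0,0,0],[0,0,0],[0,0,0],[0,0,0],[0,0,0],[0,0,0],[0,0,0],[0,0,0]]'

```text
t: 11.18
tool_pos: [0.5987, -0.237, 0.1304]
orientation: [[0.971, 0.003, 0.24], [-0.24, -0.0, 0.971], [0.003, -1.0, 0.0]]
ft_force: [0.3, 0.1, -1.0]
opening: 0.0548
```

Run:
```python
from h import *
from station import ctrl
import cv2
o=ctrl.get_obs();print(o["t"],o["tool_pos"],o["opening"],o["ft_force"],o["moment"])
f=ctrl.grab_frame("scene");im=f["image"][:,:,::-1]
cv2.imwrite("pics/k.png",cv2.resize(im[230:330,400:520],None,fx=6,fy=6,interpolation=cv2.INTER_CUBIC))
```

```text
11.1833 [ 0.59868442 -0.23702139  0.13037586] 0.054766577577408736 [ 0.29090374  0.11123761 -1.01062772] [0.00345968 0.04558874 0.00158969]
```

View pics/k.png

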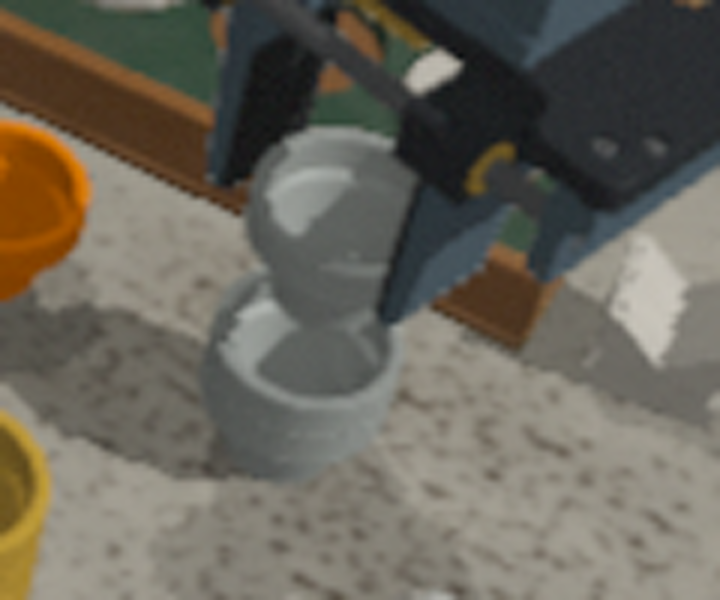

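Emit:
step_arm --linear '[[0,-0.06,0],[0,-0.16,0],[0,-0.28,0],[0,-0.38,0],[0,-0.46,0],[0,-0.47,0],[0,-0.47,0]]' --delta_rot '[[0,0,0],[0,0,0],[0,0,0],[0,0,0],[0,0,0],[0,0,0],[0,0,0]]'

```text
t: 11.82
tool_pos: [0.5987, -0.2371, 0.2721]
orientation: [[0.971, 0.004, 0.24], [-0.24, -0.001, 0.971], [0.005, -1.0, 0.0]]
ft_force: [0.1, 0.7, -2.1]
opening: 0.0549
```

Run:
```python
from h import *
from station import ctrl
import cv2
o=ctrl.get_obs();print(o["t"],o["tool_pos"],o["opening"],o["ft_force"],o["moment"],o["orientation"])
f=ctrl.grab_frame("wrist");im=f["image"][:,:,::-1].copy();d=dict(R=f["R"],t=f["t"],K=f["mtx"])
T=o["orientation"];p=o["tool_pos"]
big=cv2.resize(im[200:480,180:460],None,fx=2.1,fy=2.1,interpolation=cv2.INTER_CUBIC)
for off,zz,col in((.0022,.016,(0,0,255)),):
  for a in np.linspace(0,6.28,60):
    X=p+T@np.array([off+.028*np.cos(a),zz,.028*np.sin(a)]); u=(fproj(d,X)-[180,200])*2.1; cv2.circle(big,tuple(int(v) for v in u),1,col,-1)
cv2.imwrite("pics/l.png",big)
print(rel(o,(.59,.0,.27),76))
```

```text
11.8167 [ 0.59865266 -0.23714435  0.27208715] 0.05489975100469088 [ 0.06293378  0.67891959 -2.07959685] [0.01295318 0.01010766 0.00779781] [[ 9.70676390e-01  4.48529266e-03  2.40348140e-01]
 [-2.40345990e-01 -1.02023061e-03  9.70686749e-01]
 [ 4.59902468e-03 -9.99989421e-01  8.77083461e-05]]
([-0.218, 0.006, 0.7604], [-0.0001, 0.001, 0.0029])
```

View pics/l.png

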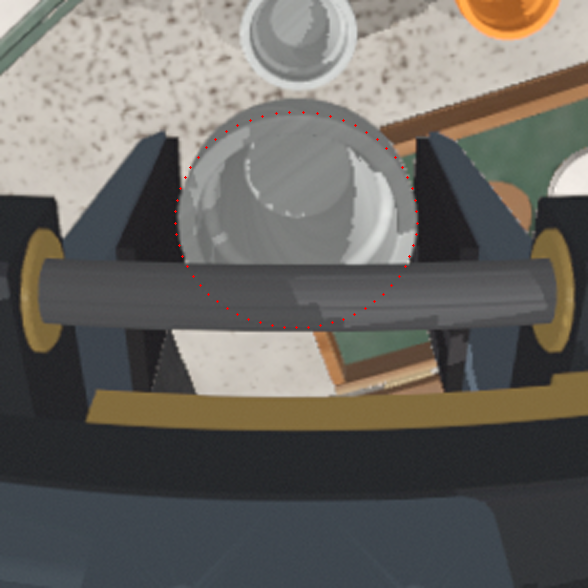

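Emit:
step_arm --linear '[[-0.03,0,0.1],[-0.06,0,0.22],[-0.1,0,0.36],[-0.15,0,0.5],[-0.19,0,0.64],[-0.218,0.006,0.76],[-0.218,0.006,0.76],[-0.218,0.006,0.76]]' --delta_rot '[[0,0,0.003],[0,0,0.003],[0,0,0.003],[0,0,0.003],[0,0,0.003],[0,0,0.003],[0,0,0.003],[0,0,0.003]]'

```text
t: 12.53
tool_pos: [0.5882, 0.0022, 0.2663]
orientation: [[0.971, -0.006, 0.237], [-0.237, 0.001, 0.971], [-0.006, -1.0, -0.0]]
ft_force: [-0.6, 0.4, -1.7]
opening: 0.0549
```

Run:
```python
from h import *
from station import ctrl
o=ctrl.get_obs();print(o["t"],o["tool_pos"],o["opening"])
print(rel(o,(.5775,.2016,.22),76))
```

```text
12.5333 [0.5881883  0.00221652 0.26629223] 0.054869273928623896
([-0.1915, 0.1554, 0.6372], [0.0, 0.003, -0.0037])
```

Emit:
step_arm --linear '[[-0.03,0,0.1],[-0.06,0,0.22],[-0.1,0,0.35],[-0.15,0,0.48],[-0.18,0,0.58],[-0.1915,0.05,0.637],[-0.1915,0.12,0.637],[-0.1915,0.155,0.637],[-0.1915,0.155,0.637],[-0.1915,0.155,0.637]]' --delta_rot '[[0,0.003,-0.004],[0,0.003,-0.004],[0,0.003,-0.004],[0,0.003,-0.004],[0,0.003,-0.004],[0,0.003,-0.004],[0,0.003,-0.004],[0,0.003,-0.004],[0,0.003,-0.004],[0,0.003,-0.004]]'

```text
t: 13.37
tool_pos: [0.5773, 0.2003, 0.2192]
orientation: [[0.97, -0.002, 0.243], [-0.243, -0.001, 0.97], [-0.001, -1.0, -0.001]]
ft_force: [0.1, 0.9, -2.1]
opening: 0.0552
```

Run:
```python
from h import *
from station import ctrl
import cv2
o=ctrl.get_obs();print(o["t"],o["tool_pos"],o["opening"],o["ft_force"],o["orientation"])
f=ctrl.grab_frame("wrist");im=f["image"][:,:,::-1].copy();cv2.imwrite("pics/m.png",im)
f=ctrl.grab_frame("scene");im=f["image"][:,:,::-1].copy();cv2.imwrite("pics/m2.png",cv2.resize(im[120:250,190:340],None,fx=5,fy=5,interpolation=cv2.INTER_CUBIC))
print(rel(o,(.5775,.2016,.085),76))
```

```text
13.3667 [0.57728836 0.20030838 0.21919747] 0.055206928976605285 [ 0.06384132  0.9392109  -2.11186418] [[ 9.70005595e-01 -1.63387317e-03  2.43077101e-01]
 [-2.43078862e-01 -9.80142205e-04  9.70006034e-01]
 [-1.34661671e-03 -9.99998185e-01 -1.34790345e-03]]
([0.0002, 0.4473, 0.005], [0.0009, -0.0008, -0.0009])
```

View pics/m.png

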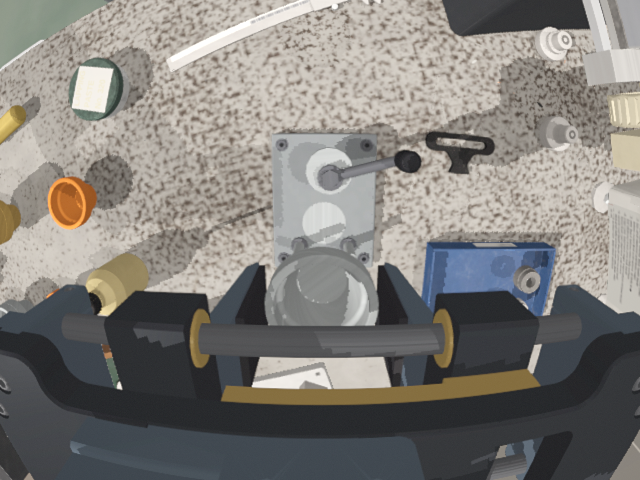

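View pics/m2.png

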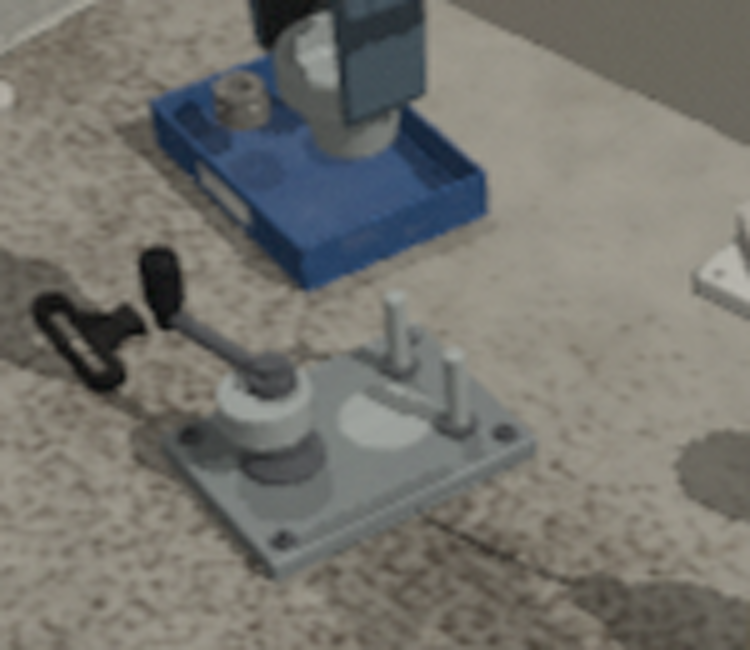

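Emit:
step_arm --linear '[[0,0.09,0.005],[0,0.19,0.005],[0,0.29,0.005],[0,0.38,0.005],[0,0.43,0.005],[0,0.447,0.005],[0,0.447,0.005]]' --delta_rot '[[0,0,0],[0,0,0],[0,0,0],[0,0,0],[0,0,0],[0,0,0],[0,0,0]]'

```text
t: 14.05
tool_pos: [0.5787, 0.2018, 0.0865]
orientation: [[0.97, 0.0, 0.244], [-0.244, -0.0, 0.97], [0.0, -1.0, -0.0]]
ft_force: [0.3, 0.0, -0.8]
opening: 0.0548
```

Run:
```python
from h import *
from station import ctrl
import cv2
o=ctrl.get_obs();print(o["t"],o["tool_pos"],o["opening"],o["ft_force"],o["orientation"])
f=ctrl.grab_frame("wrist");im=f["image"][:,:,::-1].copy();cv2.imwrite("pics/n.png",cv2.resize(im[120:400,200:440],None,fx=2.1,fy=2.1))
f=ctrl.grab_frame("scene");im=f["image"][:,:,::-1].copy();cv2.imwrite("pics/n2.png",cv2.resize(im[120:250,190:340],None,fx=5,fy=5,interpolation=cv2.INTER_CUBIC))
print(rel(o,(.5775,.2016,.07),76))
```

```text
14.05 [0.57870578 0.20184915 0.08651564] 0.05476400364735323 [ 0.25553264  0.01432284 -0.76643828] [[ 9.69885641e-01  3.75174683e-04  2.43560470e-01]
 [-2.43560375e-01 -2.83161260e-04  9.69885696e-01]
 [ 4.32843448e-04 -9.99999890e-01 -1.83256354e-04]]
([-0.0037, 0.0551, -0.0018], [0.0001, -0.0011, 0.0003])
```

View pics/n.png

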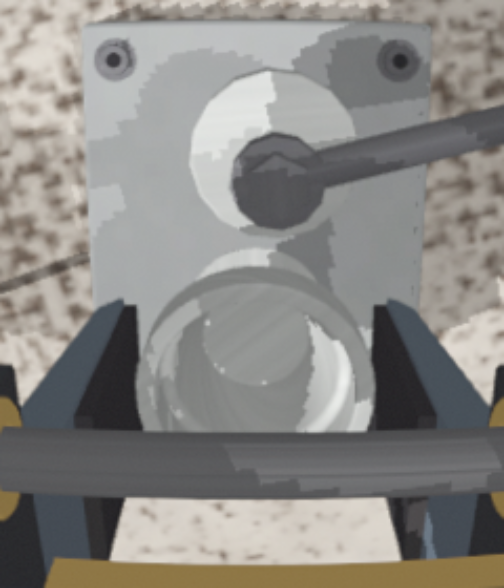

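View pics/n2.png

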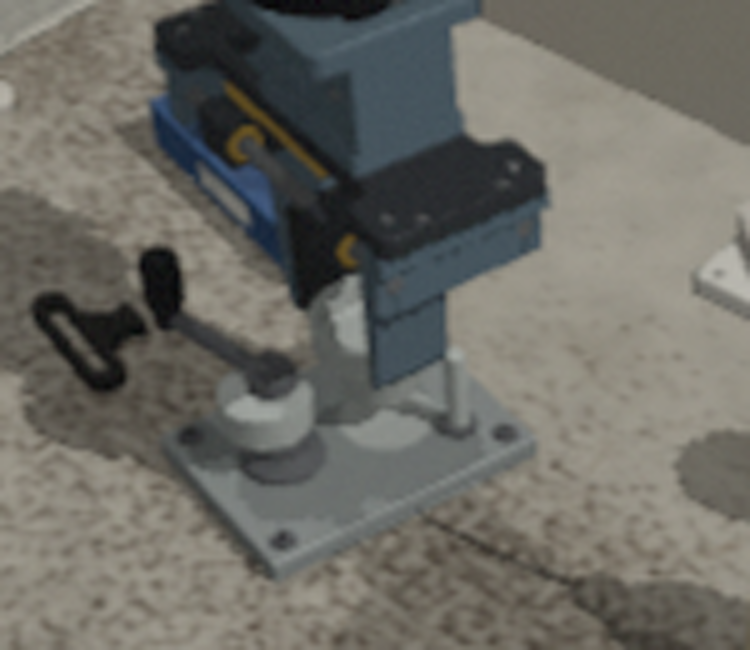

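Emit:
step_arm --linear '[[-0.005,0.01,-0.002],[-0.005,0.02,-0.002],[-0.005,0.03,-0.002],[-0.005,0.04,-0.002],[-0.005,0.05,-0.002],[-0.005,0.055,-0.002]]' --delta_rot '[[0,0,0],[0,0,0],[0,0,0],[0,0,0],[0,0,0],[0,0,0]]'

```text
t: 14.65
tool_pos: [0.5779, 0.2021, 0.0712]
orientation: [[0.97, 0.002, 0.243], [-0.243, 0.0, 0.97], [0.002, -1.0, 0.001]]
ft_force: [0.7, 0.3, -1.7]
opening: 0.0554
```

Emit:
step_arm --linear '[[0,0.004,0],[0,0.008,0],[0,0.008,0]]' --delta_rot '[[0,0,0],[0,0,0],[0,0,0]]'

```text
t: 14.9
tool_pos: [0.5778, 0.2021, 0.0685]
orientation: [[0.97, 0.002, 0.243], [-0.243, 0.0, 0.97], [0.002, -1.0, 0.001]]
ft_force: [-0.4, -0.3, -1.6]
opening: 0.055
```

Emit:
step_arm --linear '[[0,0.003,0],[0,0.006,0],[0,0.006,0]]' --delta_rot '[[0,0,0],[0,0,0],[0,0,0]]'

```text
t: 15.15
tool_pos: [0.5787, 0.2023, 0.068]
orientation: [[0.97, 0.004, 0.243], [-0.243, 0.001, 0.97], [0.003, -1.0, 0.001]]
ft_force: [-2.9, -0.5, 13.6]
opening: 0.0551
```

Run:
```python
from h import *
from station import ctrl
import cv2
o=ctrl.get_obs();print(o["t"],o["tool_pos"],o["opening"],o["ft_force"])
f=ctrl.grab_frame("scene");im=f["image"][:,:,::-1].copy();cv2.imwrite("pics/o2.png",cv2.resize(im[150:240,210:310],None,fx=7,fy=6.5,interpolation=cv2.INTER_CUBIC))
```

```text
15.15 [0.57866256 0.20233678 0.06795705] 0.05513728709010736 [-2.85378309 -0.45050703 13.55730064]
```

View pics/o2.png

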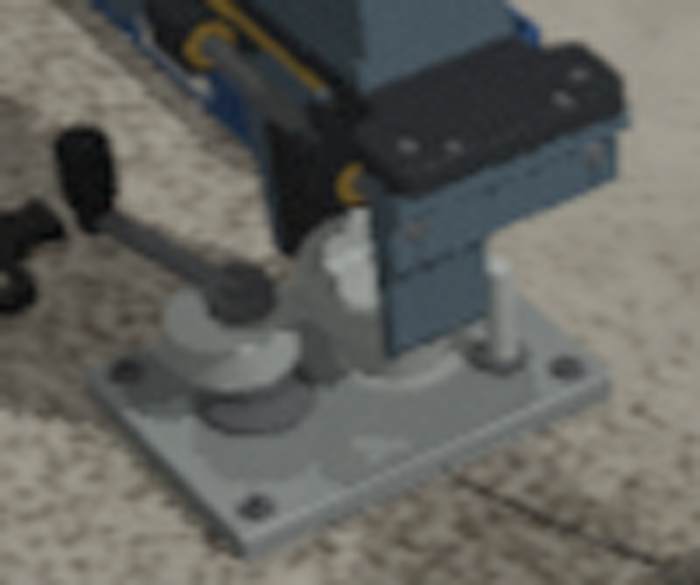

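Emit:
step_arm --linear '[[0,-0.003,-0.003],[0.002,-0.003,-0.003],[0.004,-0.003,-0.003],[0.006,-0.003,-0.003],[0.006,-0.003,-0.003]]' --delta_rot '[[0,0,0.002],[0,0,0.002],[0,0,0.002],[0,0,0.002],[0,0,0.002]]'

```text
t: 15.62
tool_pos: [0.5799, 0.2012, 0.0686]
orientation: [[0.97, -0.0, 0.243], [-0.243, 0.002, 0.97], [-0.0, -1.0, 0.002]]
ft_force: [-1.3, 4.8, -1.0]
opening: 0.0548
```

Emit:
step_arm --linear '[[0,0,0.003],[0.002,0,0.003],[0.003,0,0.003],[0.003,0,0.003]]' --delta_rot '[[0,0,0],[0,0,0],[0,0,0],[0,0,0]]'

```text
t: 15.95
tool_pos: [0.5805, 0.2016, 0.0683]
orientation: [[0.97, -0.001, 0.243], [-0.243, 0.001, 0.97], [-0.002, -1.0, 0.001]]
ft_force: [-4.7, -1.2, -1.6]
opening: 0.0555
```

Run:
```python
from h import *
from station import ctrl
import cv2
o=ctrl.get_obs();print(o["t"],o["tool_pos"],o["opening"],o["ft_force"], o["orientation"].T@o["ft_force"],o["moment"])
d=o["tool_pos"][:2]-[.5825,.2003];c,s=np.cos(np.radians(-14)),np.sin(np.radians(-14));print(c*d[0]+s*d[1],-s*d[0]+c*d[1])
f=ctrl.grab_frame("wrist");im=f["image"][:,:,::-1].copy();cv2.imwrite("pics/p.png",cv2.resize(im[120:400,200:440],None,fx=2.1,fy=2.1))
```

```text
15.95 [0.58045815 0.20156614 0.06829557] 0.0555397091855398 [-4.68039116 -1.16531083 -1.59021613] [-4.25356514  1.59565295 -2.27021439] [-0.16292554  0.85062018  0.04615947]
-0.0022875041865940003 0.0007345590583088381
```

View pics/p.png

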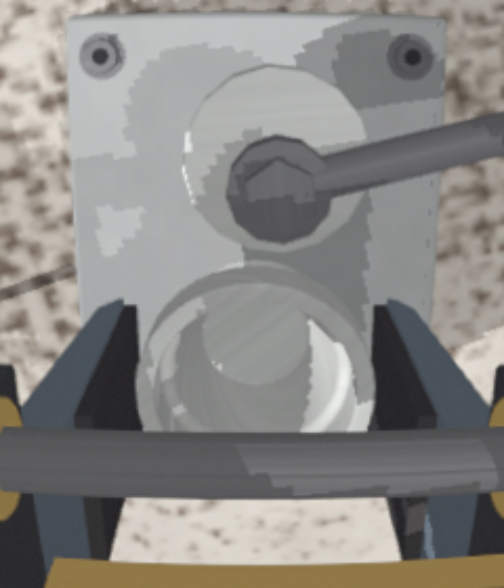

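Emit:
step_arm --linear '[[0,0.0015,-0.001],[0,0.0015,-0.001]]' --delta_rot '[[0,0,0],[0,0,0]]'

```text
t: 16.17
tool_pos: [0.5804, 0.2014, 0.0681]
orientation: [[0.97, -0.001, 0.244], [-0.244, 0.001, 0.97], [-0.002, -1.0, 0.001]]
ft_force: [-4.8, 2.3, 3.9]
opening: 0.0555
```

Emit:
step_arm --linear '[[0,0,0],[0,0,0],[0,0,0],[0,0,0],[0,0,0],[0,0,0]]' --delta_rot '[[0,0,0],[0,0,0],[0,0,0],[0,0,0],[0,0,0],[0,0,0]]' --jaw -1

```text
t: 16.67
tool_pos: [0.5806, 0.2014, 0.0682]
orientation: [[0.97, -0.001, 0.243], [-0.243, 0.001, 0.97], [-0.001, -1.0, 0.001]]
ft_force: [0.0, -0.0, 0.1]
opening: 0.0902
```

Emit:
step_arm --linear '[[0,-0.03,0],[0,-0.09,0],[0,-0.2,0],[0,-0.32,0],[0,-0.44,0],[0,-0.5,0],[0,-0.5,0]]' --delta_rot '[[0,0,0],[0,0,0],[0,0,0],[0,0,0],[0,0,0],[0,0,0],[0,0,0]]'

```text
t: 17.25
tool_pos: [0.5829, 0.2019, 0.2237]
orientation: [[0.97, 0.006, 0.243], [-0.243, 0.004, 0.97], [0.005, -1.0, 0.005]]
ft_force: [0.2, 0.3, -0.1]
opening: 0.0909
```

Run:
```python
from h import *
from station import ctrl
import cv2
o=ctrl.get_obs();print(o["t"],o["tool_pos"],o["opening"],o["ft_force"],o["q"])
f=ctrl.grab_frame("wrist");im=f["image"][:,:,::-1].copy();d=dict(R=f["R"],t=f["t"],K=f["mtx"])
big=cv2.resize(im[120:400,200:440],None,fx=2.1,fy=2.1)
p=(.5825,.2003,np.radians(-14))
for a in np.linspace(0,6.28,60):
    u=(fproj(d,fx(p,(.028*np.cos(a),.028*np.sin(a),.052)))-[200,120])*2.1;cv2.circle(big,tuple(int(v) for v in u),1,(0,0,255),-1)
cv2.imwrite("pics/r.png",big)
f=ctrl.grab_frame("scene");im=f["image"][:,:,::-1].copy();cv2.imwrite("pics/r2.png",cv2.resize(im[150:240,210:310],None,fx=7,fy=6.5,interpolation=cv2.INTER_CUBIC))
```

```text
17.25 [0.58286225 0.20187229 0.22372874] 0.09086242193461805 [ 0.19516782  0.30185143 -0.0957298 ] [ 16.90016786  15.27897594 109.92215716   0.11936518  54.41649127
 -59.07661892]
```

View pics/r.png

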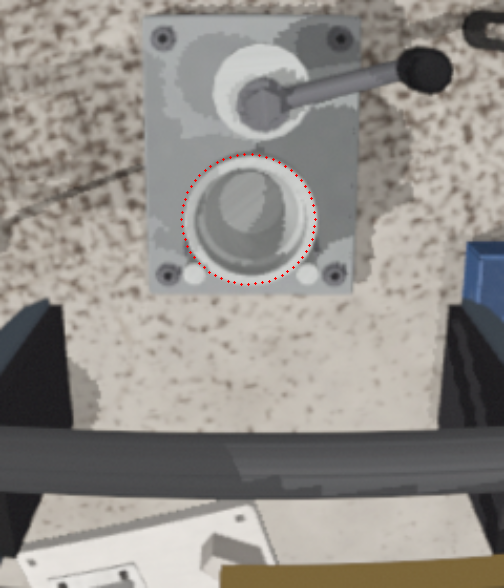

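View pics/r2.png

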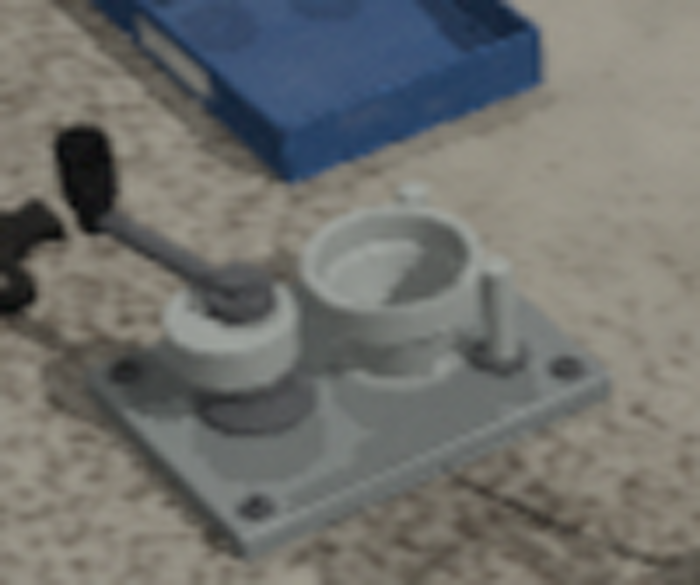

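Run:
```python
from h import *
from station import ctrl
o=ctrl.get_obs()
print(rel(o,(.5353,.2792,.16),3.7))
```

```text
([-0.2108, 0.1977, 0.2145], [-0.0012, 0.8023, -0.0008])
```

Emit:
step_arm --linear '[[-0.21,0,0.2145],[-0.21,0,0.2145],[-0.21,0,0.2145],[-0.21,0.1,0.2145],[-0.21,0.198,0.2145],[-0.21,0.198,0.2145],[-0.21,0.198,0.2145],[-0.21,0.198,0.2145],[-0.21,0.198,0.2145],[-0.21,0.198,0.2145],[-0.21,0.198,0.2145],[-0.21,0.198,0.2145]]' --delta_rot '[[0,0.802,0],[0,0.802,0],[0,0.802,0],[0,0.802,0],[0,0.802,0],[0,0.802,0],[0,0.802,0],[0,0.802,0],[0,0.802,0],[0,0.802,0],[0,0.802,0],[0,0.802,0]]' --jaw -0.2

```text
t: 18.35
tool_pos: [0.5349, 0.2788, 0.1589]
orientation: [[0.067, -0.001, 0.998], [-0.998, 0.001, 0.067], [-0.001, -1.0, -0.001]]
ft_force: [-0.4, -0.8, 0.1]
opening: 0.0546
```

Run:
```python
from h import *
from station import ctrl
import cv2
o=ctrl.get_obs();print(o["t"],o["tool_pos"],o["opening"],o["q"])
print(rel(o,(.5353,.2792,.093),3.7))
f=ctrl.grab_frame("wrist");im=f["image"][:,:,::-1].copy();cv2.imwrite("pics/s.png",im)
d=dict(R=f["R"],t=f["t"],K=f["mtx"]);print(fproj(d,(.5353,.2792,.0935)))
```

```text
18.35 [0.53494515 0.27882839 0.15885359] 0.05460865193032785 [2.52827045e+01 1.93193674e+01 1.12737063e+02 1.11655711e-01
 4.79649498e+01 2.13725948e+01]
([-0.0009, 0.2195, 0.0015], [0.0006, 0.0015, -0.0008])
[323.08076748 267.35569161]
```

View pics/s.png

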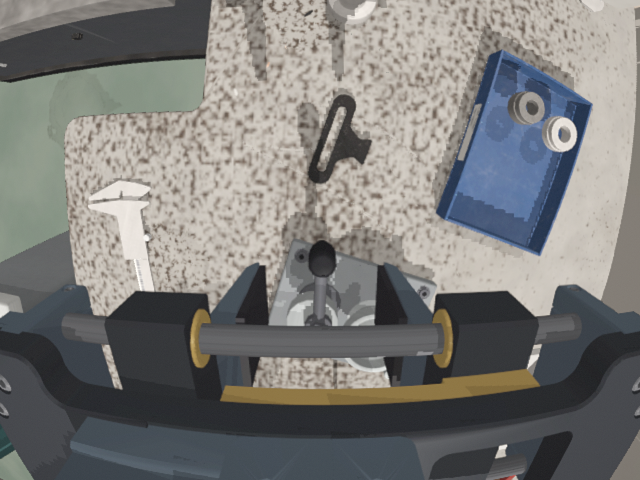

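Emit:
step_arm --linear '[[0,0.08,0.001],[0,0.16,0.001],[0,0.21,0.001],[0,0.22,0.001],[0,0.22,0.001]]' --delta_rot '[[0,0,0],[0,0,0],[0,0,0],[0,0,0],[0,0,0]]'

```text
t: 18.82
tool_pos: [0.5347, 0.2787, 0.0921]
orientation: [[0.071, -0.003, 0.997], [-0.997, 0.0, 0.071], [-0.001, -1.0, -0.003]]
ft_force: [0.1, 0.6, 0.5]
opening: 0.0546
```

Emit:
step_arm --linear '[[0,0,0],[0,0,0],[0,0,0],[0,0,0],[0,0,0],[0,0,0]]' --delta_rot '[[0,0,0],[0,0,0],[0,0,0],[0,0,0],[0,0,0],[0,0,0]]' --jaw 1 --grip_force 12

```text
t: 19.32
tool_pos: [0.5349, 0.2788, 0.0924]
orientation: [[0.071, -0.002, 0.997], [-0.997, 0.001, 0.071], [-0.001, -1.0, -0.002]]
ft_force: [2.5, 1.7, 1.1]
opening: 0.0174
```

```bash
cat > arc.py <<'E'
from h import *
from station import ctrl
import sys
n=int(sys.argv[1]);st=float(sys.argv[2])
o=ctrl.get_obs();print(o["t"],o["tool_pos"],o["opening"],o["ft_force"],o["q"])
p=o["tool_pos"];pv=np.array([.5355,.2169]);r0=p[:2]-pv;a0=np.arctan2(r0[1],r0[0]);print("r",np.hypot(*r0),"ang",np.degrees(a0)%360,"joint",np.degrees(a0)%360-86)
F=o["ft_force"];print("tangential",-F[0]*np.sin(a0)+F[1]*np.cos(a0),"radial",F[0]*np.cos(a0)+F[1]*np.sin(a0))
jaw0=np.degrees(np.arctan2(o["orientation"][1,2],o["orientation"][0,2]));print("jaw",jaw0)
for k in range(1,n+1):
    dg=st*k;b=a0+np.radians(dg);R=.0622
    print(dg,*rel(o,(pv[0]+R*np.cos(b),pv[1]+R*np.sin(b),.093),jaw0+dg))
E
python3 arc.py 10 6.5
```

```text
19.3167 [0.53486069 0.27878939 0.09244624] 0.017359500802652705 [2.52312489 1.67829067 1.10924315] [ 25.28221663  25.20845842 113.37071018   0.12723298  41.5114724
  21.10093566]
r 0.06189268879572499 ang 90.59183530487368 joint 4.591835304873683
tangential -2.5403258380893523 radial 1.652139048214083
jaw 4.085985273065779
6.5 [-0.0011, -0.0018, -0.0234] [0.0012, -0.0722, -0.0006]
13.0 [0.0014, -0.0018, -0.0468] [0.0012, -0.1444, -0.0007]
19.5 [0.0066, -0.0017, -0.0697] [0.0012, -0.2167, -0.0007]
26.0 [0.0144, -0.0017, -0.0919] [0.0011, -0.2889, -0.0008]
32.5 [0.0246, -0.0016, -0.1131] [0.0011, -0.3611, -0.0009]
39.0 [0.0371, -0.0016, -0.133] [0.0011, -0.4333, -0.0009]
45.5 [0.0519, -0.0016, -0.1513] [0.001, -0.5056, -0.001]
52.0 [0.0686, -0.0016, -0.1679] [0.001, -0.5778, -0.0011]
58.5 [0.087, -0.0015, -0.1824] [0.0009, -0.65, -0.0011]
65.0 [0.107, -0.0015, -0.1948] [0.0008, -0.7222, -0.0012]
```

Emit:
step_arm --linear '[[0,0,-0.023],[0.001,0,-0.047],[0.007,0,-0.07],[0.014,0,-0.092],[0.025,0,-0.113],[0.037,0,-0.133],[0.052,0,-0.151],[0.069,0,-0.168],[0.087,0,-0.182],[0.107,0,-0.195],[0.107,0,-0.195]]' --delta_rot '[[0,-0.072,0],[0,-0.144,0],[0,-0.217,0],[0,-0.289,0],[0,-0.361,0],[0,-0.433,0],[0,-0.506,0],[0,-0.578,0],[0,-0.65,0],[0,-0.722,0],[0,-0.722,0]]'

```text
t: 20.23
tool_pos: [0.4797, 0.2417, 0.0927]
orientation: [[0.937, 0.001, 0.35], [-0.35, 0.001, 0.937], [0.001, -1.0, 0.001]]
ft_force: [9.3, -6.1, -11.0]
opening: 0.0175
```

```bash
python3 arc.py 10 4
```

```text
20.2333 [0.47972995 0.24174532 0.09272232] 0.01751431170023383 [  9.30482942  -6.08507775 -11.02586925] [ 2.42491488e+01  2.04093419e+01  1.20999083e+02  3.32249949e-02
  3.85261961e+01 -4.52978614e+01]
r 0.061053979169745747 ang 155.98723077785243 joint 69.98723077785243
tangential 1.771933979645186 radial -10.975803921314341
jaw 69.5210462742739
4.0 [-0.0042, -0.0009, -0.0142] [-0.0007, -0.0444, 0.0004]
8.0 [-0.0036, -0.001, -0.0287] [-0.0006, -0.0889, 0.0004]
12.0 [-0.0019, -0.001, -0.0431] [-0.0006, -0.1333, 0.0004]
16.0 [0.0007, -0.001, -0.0573] [-0.0006, -0.1778, 0.0004]
20.0 [0.0043, -0.001, -0.0713] [-0.0006, -0.2222, 0.0005]
24.0 [0.0089, -0.001, -0.085] [-0.0006, -0.2667, 0.0005]
28.0 [0.0144, -0.001, -0.0984] [-0.0006, -0.3111, 0.0005]
32.0 [0.0209, -0.001, -0.1114] [-0.0006, -0.3556, 0.0005]
36.0 [0.0282, -0.001, -0.1238] [-0.0005, -0.4, 0.0006]
40.0 [0.0364, -0.001, -0.1358] [-0.0005, -0.4444, 0.0006]
```

Emit:
step_arm --linear '[[0,0,0],[0,0,0]]' --delta_rot '[[0,0,0],[0,0,0]]' --jaw 0.3

```text
t: 20.4
tool_pos: [0.4799, 0.2416, 0.0929]
orientation: [[0.937, 0.001, 0.35], [-0.35, 0.001, 0.937], [0.001, -1.0, 0.001]]
ft_force: [0.7, -1.5, -0.0]
opening: 0.0277
```

Emit:
step_arm --linear '[[0,0,0],[0,0,0],[0,0,0],[0,0,0]]' --delta_rot '[[0,0,0],[0,0,0],[0,0,0],[0,0,0]]' --jaw 1 --grip_force 18

```text
t: 20.73
tool_pos: [0.4798, 0.2417, 0.0929]
orientation: [[0.937, 0.001, 0.35], [-0.35, 0.001, 0.937], [0.001, -1.0, 0.001]]
ft_force: [-0.7, -0.5, 1.9]
opening: 0.0173
```

```bash
python3 arc.py 10 4
```

```text
20.7333 [0.47984722 0.2417262  0.09291136] 0.017265244052435735 [-0.73291407 -0.51416711  1.90589104] [ 2.42422669e+01  2.03934642e+01  1.20992374e+02  3.27926325e-02
  3.85386523e+01 -4.53098595e+01]
r 0.06093908534241361 ang 155.95878360419994 joint 69.95878360419994
tangential 0.7681490446840513 radial 0.4598672566488775
jaw 69.52651304441159
4.0 [-0.0046, -0.0003, -0.0142] [-0.0007, -0.0444, 0.0005]
8.0 [-0.004, -0.0003, -0.0287] [-0.0007, -0.0889, 0.0005]
12.0 [-0.0024, -0.0003, -0.043] [-0.0007, -0.1333, 0.0005]
16.0 [0.0003, -0.0004, -0.0573] [-0.0007, -0.1778, 0.0005]
20.0 [0.0039, -0.0004, -0.0713] [-0.0007, -0.2222, 0.0006]
24.0 [0.0084, -0.0004, -0.085] [-0.0006, -0.2667, 0.0006]
28.0 [0.014, -0.0004, -0.0984] [-0.0006, -0.3111, 0.0006]
32.0 [0.0204, -0.0004, -0.1114] [-0.0006, -0.3556, 0.0006]
36.0 [0.0277, -0.0004, -0.1238] [-0.0006, -0.4, 0.0007]
40.0 [0.0359, -0.0004, -0.1358] [-0.0006, -0.4444, 0.0007]
```

Emit:
step_arm --linear '[[0.0005,0,-0.014],[0.001,0,-0.028],[0.002,0,-0.042],[0.0045,0,-0.056],[0.008,0,-0.07],[0.0125,0,-0.083],[0.018,0,-0.0965],[0.024,0,-0.109],[0.031,0,-0.121],[0.039,0,-0.133]]' --delta_rot '[[0,-0.044,0],[0,-0.089,0],[0,-0.133,0],[0,-0.178,0],[0,-0.222,0],[0,-0.267,0],[0,-0.311,0],[0,-0.356,0],[0,-0.4,0],[0,-0.444,0]]'

```text
t: 21.57
tool_pos: [0.4773, 0.2004, 0.093]
orientation: [[0.942, 0.002, -0.337], [0.337, 0.001, 0.942], [0.003, -1.0, 0.001]]
ft_force: [3.5, 1.6, -3.8]
opening: 0.017
```

```bash
sed -i 's/R=.0622/R=np.hypot(*r0)/' arc.py; python3 arc.py 6 3
```

```text
21.5667 [0.47734595 0.20035187 0.09297756] 0.01701657844543115 [ 3.51622262  1.6279405  -3.83931315] [ 2.01738678e+01  1.89406601e+01  1.23223599e+02  5.30633042e-02
  3.76859563e+01 -8.95378284e+01]
r 0.06046266693246951 ang 195.88406055060983 joint 109.88406055060983
tangential -0.603420847872613 radial -3.8275181370242723
jaw 109.66978979059184
3.0 [-0.0004, -0.0001, -0.0105] [-0.0003, -0.0333, 0.0017]
6.0 [-0.0003, -0.0001, -0.0211] [-0.0003, -0.0667, 0.0017]
9.0 [0.0004, -0.0001, -0.0316] [-0.0002, -0.1, 0.0017]
12.0 [0.0016, -0.0001, -0.0421] [-0.0002, -0.1333, 0.0017]
15.0 [0.0034, -0.0001, -0.0525] [-0.0002, -0.1667, 0.0017]
18.0 [0.0057, -0.0001, -0.0628] [-0.0001, -0.2, 0.0017]
```

Emit:
step_arm --linear '[[0,0,-0.0105],[0,0,-0.021],[0,0,-0.0315],[0.001,0,-0.042],[0.001,0,-0.042]]' --delta_rot '[[0,-0.033,0.001],[0,-0.067,0.001],[0,-0.1,0.001],[0,-0.133,0.001],[0,-0.133,0.001]]'

```text
t: 21.98
tool_pos: [0.4822, 0.1885, 0.093]
orientation: [[0.85, 0.001, -0.526], [0.526, 0.001, 0.85], [0.002, -1.0, 0.0]]
ft_force: [3.3, -0.4, -3.0]
opening: 0.0174
```

```bash
python3 arc.py 4 3
```

```text
21.9833 [0.48218859 0.18845294 0.09295596] 0.01742714997778703 [ 3.33587103 -0.39488817 -2.98683853] [ 1.87544510e+01  1.89631723e+01  1.23192735e+02  4.49709662e-02
  3.77547870e+01 -1.03034440e+02]
r 0.060426333002979817 ang 208.0844591336407 joint 122.0844591336407
tangential 1.9188285705220172 radial -2.7571849979345373
jaw 121.75336192543524
3.0 [-0.0004, -0.0001, -0.0105] [-0.0, -0.0333, 0.001]
6.0 [-0.0002, -0.0001, -0.0211] [-0.0, -0.0667, 0.001]
9.0 [0.0005, -0.0001, -0.0316] [0.0, -0.1, 0.001]
12.0 [0.0017, -0.0001, -0.0421] [0.0, -0.1333, 0.001]
```

Emit:
step_arm --linear '[[0,0,-0.0105],[0,0,-0.021],[0,0,-0.021]]' --delta_rot '[[0,-0.033,0.001],[0,-0.067,0.001],[0,-0.067,0.001]]'

```text
t: 22.23
tool_pos: [0.4855, 0.1831, 0.0929]
orientation: [[0.79, -0.0, -0.613], [0.613, 0.0, 0.79], [-0.0, -1.0, 0.0]]
ft_force: [-0.2, -0.3, -1.4]
opening: 0.0172
```

```bash
python3 arc.py 5 2
python3 - <<'E'
from h import *
from station import ctrl
import cv2
f=ctrl.grab_frame("top");im=f["image"][:,:,::-1];cv2.imwrite("pics/u.png",cv2.resize(im[180:290,160:270],None,fx=5,fy=5,interpolation=cv2.INTER_CUBIC))
f=ctrl.grab_frame("wrist");im=f["image"][:,:,::-1];cv2.imwrite("pics/u2.png",im)
E
```

```text
22.2333 [0.48547517 0.18306891 0.09292018] 0.017153147576774216 [-0.22512948 -0.27991663 -1.42995829] [ 1.80821156e+01  1.90809395e+01  1.23018439e+02  1.75878719e-02
  3.79107136e+01 -1.09741213e+02]
r 0.06039061318764866 ang 214.0699385964707 joint 128.0699385964707
tangential 0.10575163008890015 radial 0.34329753279086794
jaw 127.80945030869123
2.0 [-0.0003, -0.0003, -0.007] [-0.0002, -0.0222, -0.0001]
4.0 [-0.0004, -0.0003, -0.014] [-0.0002, -0.0444, -0.0001]
6.0 [-0.0003, -0.0003, -0.0211] [-0.0002, -0.0667, -0.0001]
8.0 [0.0001, -0.0003, -0.0281] [-0.0002, -0.0889, -0.0001]
10.0 [0.0008, -0.0003, -0.0351] [-0.0002, -0.1111, -0.0001]
```

View pics/u2.png

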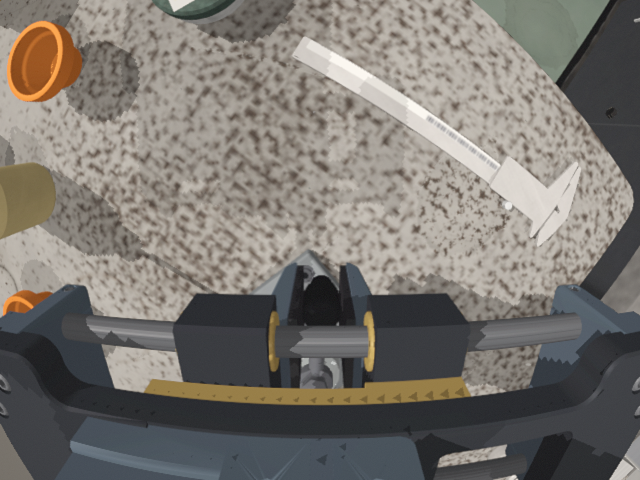

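Emit:
step_arm --linear '[[0,0,-0.007],[0,0,-0.014]]' --delta_rot '[[0,-0.022,0],[0,-0.044,0]]'

```text
t: 22.5
tool_pos: [0.4875, 0.1801, 0.0929]
orientation: [[0.749, -0.001, -0.662], [0.662, 0.0, 0.749], [-0.001, -1.0, 0.001]]
ft_force: [-2.7, 4.8, 1.4]
opening: 0.0172
```

```bash
python3 arc.py 3 2
```

```text
22.5 [0.48749148 0.18013716 0.09286464] 0.017173668805220685 [-2.70695931  4.76989124  1.42358405] [ 1.77006288e+01  1.91610269e+01  1.22905075e+02  3.45686174e-02
  3.79807459e+01 -1.13814385e+02]
r 0.060467551189962145 ang 217.44332576495734 joint 131.44332576495734
tangential -5.4328468547339535 radial -0.750777058014211
jaw 131.4877461393556
2.0 [-0.0004, -0.0005, -0.007] [-0.0004, -0.0222, -0.0004]
4.0 [-0.0005, -0.0005, -0.0141] [-0.0004, -0.0444, -0.0004]
6.0 [-0.0004, -0.0005, -0.0211] [-0.0004, -0.0667, -0.0004]
```

View pics/u.png

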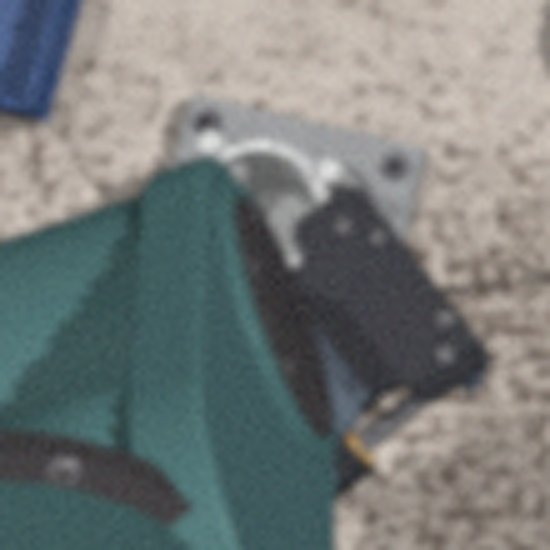

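Emit:
step_arm --linear '[[0,0,-0.005],[0,0,-0.01]]' --delta_rot '[[0,-0.016,0],[0,-0.032,0]]'

```text
t: 22.67
tool_pos: [0.489, 0.1783, 0.0929]
orientation: [[0.716, -0.002, -0.698], [0.698, 0.001, 0.716], [-0.001, -1.0, 0.002]]
ft_force: [-3.6, 5.9, 1.2]
opening: 0.0173
```

```bash
python3 arc.py 2 2
```

```text
22.6667 [0.48900119 0.17830789 0.09285181] 0.017297880511984224 [-3.60620916  5.93738312  1.22052121] [ 1.74399776e+01  1.92315735e+01  1.22799036e+02  9.70360169e-02
  3.80564538e+01 -1.16893512e+02]
r 0.060427562484268754 ang 219.69128159749633 joint 133.69128159749633
tangential -6.871905108539405 radial -1.016947884622819
jaw 134.2569967467443
2.0 [-0.0004, -0.0005, -0.007] [-0.001, -0.0222, -0.0005]
4.0 [-0.0006, -0.0005, -0.014] [-0.001, -0.0444, -0.0005]
```

Emit:
step_arm --linear '[[0,0,0],[0,0,0],[0,0,0]]' --delta_rot '[[0,0,0],[0,0,0],[0,0,0]]' --jaw -0.2

```text
t: 22.92
tool_pos: [0.4889, 0.1784, 0.0928]
orientation: [[0.717, -0.002, -0.697], [0.697, 0.0, 0.717], [-0.001, -1.0, 0.001]]
ft_force: [0.4, 0.2, -0.2]
opening: 0.0342
```

Emit:
step_arm --linear '[[0,-0.08,0],[0,-0.18,0],[0,-0.3,0],[0,-0.35,0],[0,-0.35,0]]' --delta_rot '[[0,0,0],[0,0,0],[0,0,0],[0,0,0],[0,0,0]]'

```text
t: 23.33
tool_pos: [0.4909, 0.1789, 0.2016]
orientation: [[0.718, 0.004, -0.696], [0.696, 0.002, 0.718], [0.004, -1.0, -0.001]]
ft_force: [0.8, 0.8, -0.0]
opening: 0.0549
```

Run:
```python
from h import *
from station import ctrl
import cv2
o=ctrl.get_obs();print(o["t"],o["tool_pos"],o["opening"],o["q"])
f=ctrl.grab_frame("wrist");im=f["image"][:,:,::-1].copy();d=dict(R=f["R"],t=f["t"],K=f["mtx"]);np.savez("v.npz",**d)
cv2.imwrite("pics/v.png",im)
big=cv2.resize(im[190:370,190:400],None,fx=3.5,fy=3.5,interpolation=cv2.INTER_CUBIC)
p=(.5825,.2003,np.radians(-14))
cv2.imwrite("pics/v1.png",big)
f=ctrl.grab_frame("scene");im=f["image"][:,:,::-1].copy();cv2.imwrite("pics/v2.png",cv2.resize(im[150:240,210:310],None,fx=7,fy=6.5,interpolation=cv2.INTER_CUBIC))
```

```text
23.3333 [0.49093227 0.17891808 0.2015925 ] 0.0549435736715302 [ 1.74507389e+01  8.61349061e+00  1.21051266e+02  4.89774778e-02
  5.00889998e+01 -1.16689829e+02]
```

View pics/v1.png

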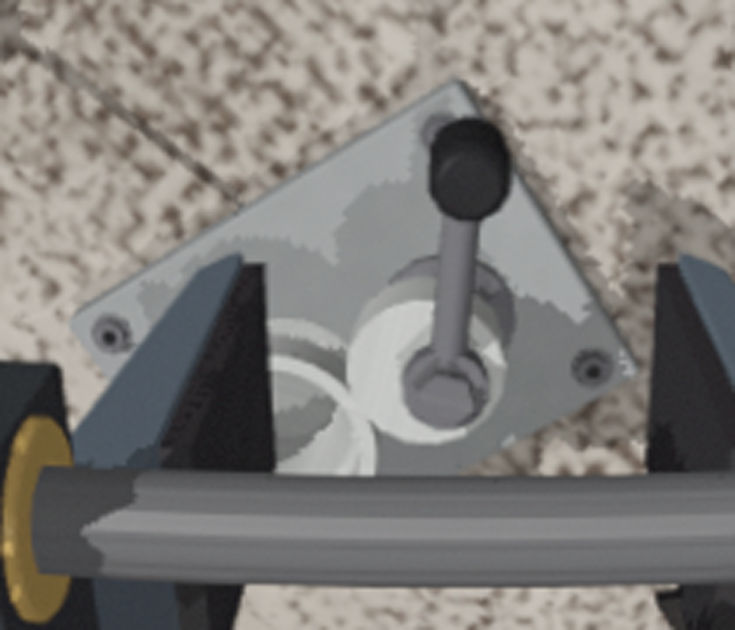

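View pics/v2.png

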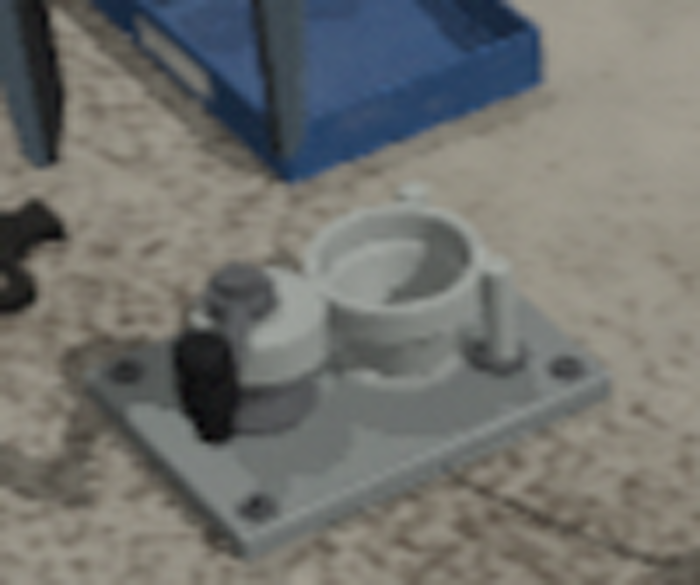

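Run:
```python
from h import *
d=np.load("v.npz"); W=lambda x,y:np.array([x/3.5+190,y/3.5+190])
k=fback(d,W(469,181),.0935);b=fback(d,W(446,401),.067);print(k,b,np.hypot(*(k-b)[:2]))
for q in (b,np.array([.5355,.2169,0])): print(np.degrees(np.arctan2(k[1]-q[1],k[0]-q[0]))%360-86)
```

```text
[0.4866714  0.17830315 0.0935    ] [0.53533218 0.21822742 0.067     ] 0.06294298516277803
133.36754512133535
132.3248111753607
```

Emit:
step_arm --linear '[[0.3,-0.2,0.5],[0.3,-0.2,0.5],[0.3,-0.2,0.5],[0.3,-0.2,0.5],[0.3,-0.2,0.5],[0.3,-0.2,0.5],[0.3,-0.2,0.5],[0.3,-0.2,0.5]]' --delta_rot '[[0,0,0],[0,0,0],[0,0,0],[0,0,0],[0,0,0],[0,0,0],[0,0,0],[0,0,0]]'

```text
t: 24.1
tool_pos: [0.4488, 0.3478, 0.2564]
orientation: [[0.718, -0.003, -0.696], [0.696, -0.001, 0.718], [-0.003, -1.0, 0.001]]
ft_force: [-0.1, -0.8, 0.1]
opening: 0.0548
```

Run:
```python
from h import *
from station import ctrl
import cv2
f=ctrl.grab_frame("scene");im=f["image"][:,:,::-1].copy();cv2.imwrite("pics/w.png",im)
f=ctrl.grab_frame("wrist");im=f["image"][:,:,::-1].copy();cv2.imwrite("pics/w2.png",im)
print(ctrl.get_obs()["tool_pos"])
```

```text
[0.44917687 0.34749434 0.25688232]
```

View pics/w.png

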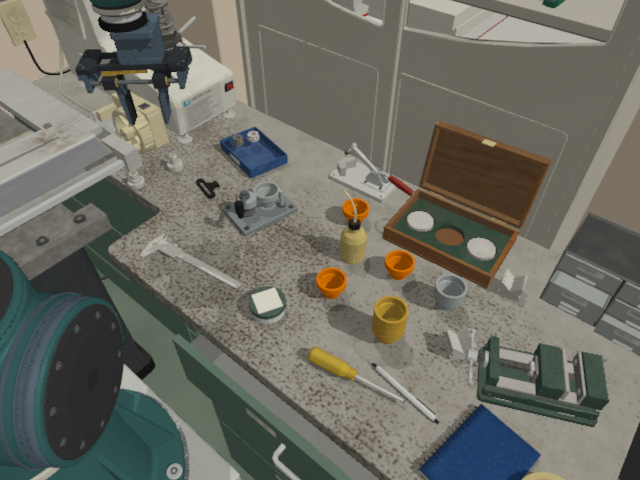

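View pics/w2.png

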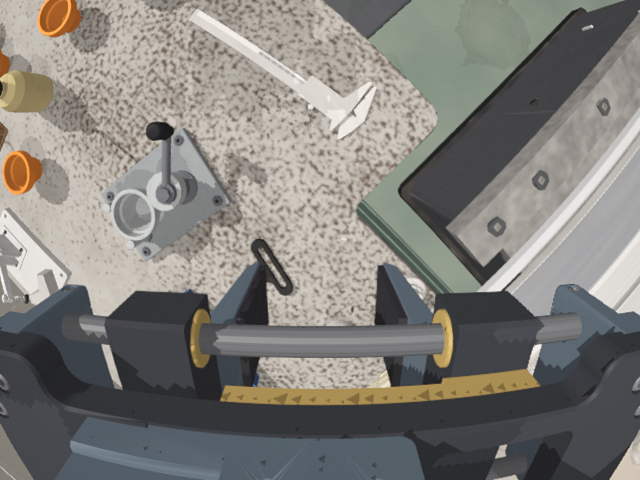

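The cup sits in the fixture at (265,190) with the lever closed. The remaining steel stack stands at (450,292), and the brass stack, oiler, tin and V-block haven't moved. I'm handing the job in.

```bash
python3 -c "
from station import ctrl
print(ctrl.finish_job())"
```

```text
the job is handed in; nothing more can be done
None
```

The top steel cup is clamped in the fixture, and I handed the job in at about 24 s of the 72 s allowed. I swung the cam lever open, lifted the cup straight off the stack and stood it on the seat. I then pushed it against the pins and swung the lever closed, and moved the arm clear.

**Cup on the seat:** Pushing it home gave about 4 N of resistance, at the pose I had measured for the seat. After release, the rim lined up with the predicted position.

**Clamping:** The resistance at the knob rose to about 7 N, within the expected 5 to 10 N. The wrist image put the lever at about 2.3 rad (132–133°), inside the 2.1–2.4 tight range, and the disc touches the collar.

**Other items:** The last scene picture shows the two remaining steel cups nested and standing. The brass stack, orange cups, oiler, tin and V-block look unmoved.

**What disagreed:** The force readings up to about 128° showed almost no clamping resistance, although contact was expected at about 109°. Those readings were mostly taken after the arm had settled, which may explain it. Resistance only appeared in the final steps. While closing the lever I also saw a brief pull of about 11 N sideways and 11 N downward on the gripper, from a small error in the turning radius. I re-gripped the knob and it went away.

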